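# Rack fresh battery plates in the curing box, shut it, prime it and tag it

### The job

Put the fresh battery plates from the sloping rest away to cure: stand every plate on its bottom edge in the curing box, lug up, one to a slot, any slot. Then press the sprung lid down until its catch has snapped over it and it stays shut by itself, and with the lid shut push the box's pump head all the way down to its stop and let it come up again, which wets the closed chamber. Last, lay the white job tag flat on top of the shut lid, and do not knock over the spray can.

Things in the scene. Friction and masses are not known exactly. Their poses are not given: they have to be found in the camera images.
- plate_1: grey lead battery plate (sizes in mm), 50 wide, 92 tall, 8 thick, 0.14 kg; a lug (10 wide, 10 high, 8 thick) stands on its top edge, 12 to 22 mm to +y of the middle. Origin: middle of the bottom edge; own x = through the thickness, y = width, z = up to the lug. Starts lying back at 45 degrees on the rest, lug end up, its upper 35 mm past the rest and free on both faces. May be absent (None).
- plate_2: grey lead battery plate (sizes in mm), 50 wide, 92 tall, 8 thick, 0.14 kg; a lug (10 wide, 10 high, 8 thick) stands on its top edge, 12 to 22 mm to +y of the middle. Origin: middle of the bottom edge; own x = through the thickness, y = width, z = up to the lug. Starts lying back at 45 degrees on the rest, lug end up, its upper 35 mm past the rest and free on both faces. May be absent (None).
- plate_3: grey lead battery plate (sizes in mm), 50 wide, 92 tall, 8 thick, 0.14 kg; a lug (10 wide, 10 high, 8 thick) stands on its top edge, 12 to 22 mm to +y of the middle. Origin: middle of the bottom edge; own x = through the thickness, y = width, z = up to the lug. Starts lying back at 45 degrees on the rest, lug end up, its upper 35 mm past the rest and free on both faces. May be absent (None).
- plate_4: grey lead battery plate (sizes in mm), 50 wide, 92 tall, 8 thick, 0.14 kg; a lug (10 wide, 10 high, 8 thick) stands on its top edge, 12 to 22 mm to +y of the middle. Origin: middle of the bottom edge; own x = through the thickness, y = width, z = up to the lug. Starts lying back at 45 degrees on the rest, lug end up, its upper 35 mm past the rest and free on both faces. May be absent (None).
- plate_rest: fixed sloping rest: bent sheet steel 236 mm long on two blue tube trestles. Origin: on the worktop below its middle; own y = along it, -x = towards the robot. Plates lie side by side 56 mm apart, bottom edges in the ledge on the robot's side, 62 mm up, top edges away from the robot (+x). The 4 mm sheet carries only the lowest 55 mm of each plate, from below.
- cure_box: fixed grey box (mm), 172 long, 92 deep, 116 high, open top. Origin: on the worktop below the middle of the chamber; y = along it, -x = front (to the robot's right), +x = hinge side. Chamber x -33 to 33, floor 8 up, rim 116 up. Black ribs (40 high, with a roof-shaped lead-in to 48 or 51) leave four slots 14 wide at y = -54, -18, 18, 54; plates stand with faces to +y and -y, width along x.
- slot_1 (a point): middle of slot 1 on the chamber floor (cure_box y = -54 mm, 8 mm above the worktop); axes as cure_box
- slot_2 (a point): middle of slot 2 on the chamber floor (cure_box y = -18 mm, 8 mm above the worktop); axes as cure_box
- slot_3 (a point): middle of slot 3 on the chamber floor (cure_box y = 18 mm, 8 mm above the worktop); axes as cure_box
- slot_4 (a point): middle of slot 4 on the chamber floor (cure_box y = 54 mm, 8 mm above the worktop); axes as cure_box
- lid (a joint): lid angle (rad): 0 shut, 2.0 fully open (leaning back). Framed clear lid, 96 mm from hinge to front edge, 176 long, 10 thick. A spring drives it open from every angle (about 4 N at lid_front). At 0.12 rad it meets the catch and takes about 12 to 15 N at lid_front to force it aside; then it snaps home and the catch holds it under 0.02.
- lid_hinge (a point): middle of the lid's hinge axis, 116 mm above the worktop, axis along cure_box y; does not move; axes as cure_box
- lid_top (a point): middle of the lid's outer (upper) face; moves with the lid; z = out of that face, x = towards the hinge when shut, y = along the hinge
- lid_front (a point): point on the lid's outer face 14 mm behind the middle of its front edge, 82 mm from the hinge axis: a good place to press; the catch's nose stands at the front edge, 3 mm higher than the shut lid's face; axes as lid_top
- pump (a joint): how far the pump head is pressed (m): 0 up, 0.014 at its stop; spring return, about 10 N at the stop
- pump_top (a point): middle of the top of the black mushroom pump head (32 mm wide), on the box's front towards the robot-side end; top 102 mm above the worktop when up; moves with it; z up
- job_tag: white plastic job tag, 18 x 55 x 8 mm, lying flat, roughly along world x, in a grey tray (2 mm floor, 10 mm lips 86 mm apart at its near and far sides) at the front right. Origin: middle of its underside; own y = along its length, z up. Little room ahead of it: the perforated table stands beyond x = 0.51, and a rail (0.11 m high) ends at y = -0.055
- spray_can: white aerosol can, 67 mm wide, 195 mm tall, bystander. Origin: middle of its foot, z up

How it is judged:
By the outcome, as a careful person would: the job done as asked, in the order asked, and still so for the second after the job is handed in, with the robot touching nothing.
Of plate_1, plate_2, plate_3, plate_4 only 3 to 4 are there at a start; the rules pass over those that are not, and their reading is None.
At some moment in a run one of job_tag may be knocked a few centimetres aside while the robot is not near it.
It also fails if it takes over 192 s, if anything falls off the work surface, if the arm or the gripper's body presses on something with over 40 N, if the wrist force passes 120 N, or if a joint passes its speed limit or range.

### The arm

A 6-joint arm with a two-finger parallel gripper is mounted at the origin on a cart in front of the work surface, level with it; the furniture and walls round the work are solid. World frame = base frame: x ahead of the robot, y to its left, z up, the work surface at z = 0. Lengths are in m, angles in rad, forces in N, time in s.
With the tool pointing down it reaches from about 0.375 to 0.925 m from the base axis. Payload 5.7 kg.
Tool frame: the origin (TCP) lies at the very end of the fingers, on their centre line; the grasp point (between the pads) lies 19 mm behind it; x points along the fingers, z is the direction in which the jaws open and shut, and the axes are right-handed (so a half turn about x gives the same grasp; the last joint's range is limited). The gripper opens to 85 mm and grips with 20 to 120 N. Pads are 22 mm wide; open, the fingers measure 114 mm over their backs; the gripper's body (76 mm by 85 mm) begins 54 mm behind the grasp point. The pads swing forward as they close: fully open they stand 13 mm farther back than shut.
Start: joints at [1.195, 0.359, 1.51, -0, 1.272, -0.115], TCP at [0.155, 0.58, 0.231] pointing down, gripper open.
Joint ranges: [-2.97, 2.97], [-1.01, 2.36], [0.21, 2.38], [-0.96, 4.11], [0.2, 2.71], [-2.98, 2.98]. Speed limits (rad/s): [2.39, 2.39, 3.14, 3.14, 3.14, 3.14].

### API

Orientations are given as a unit quaternion [x, y, z, w].
In Python, from bench import * gives the robot as it stands. The module is installed in compiled form; this text tells all that it offers.
- The arm moves only by the shell command python3 -m pendant 'ROWS' [FORCE]. ROWS is JSON, a list of rows, each a list of 7 numbers: the shift along the tool's x, y, z as a fraction of full scale, then the turn, a rotation vector about the tool's x, y, z as a fraction of full scale, then the opening, from -1 (shut) to 1 (fully open). A call has 1 to 12 rows; each row shifts and turns the commanded pose from where the row before left it, along the tool's axes as they then stand; what a row does not reach is not made up. Full scale, the value 1, is 20 mm for a shift and 5 degrees for a turn. A row lasts 1/12 s, in which the tool goes at most 41.7 mm and 7.16 degrees, less where a joint would pass 70% of its speed; a pose out of reach is approached as far as the arm can. A call with a number of a shift or a turn outside -1 to 1 is refused whole. A call with a gripper value outside its range is refused whole. The fingers move at their own pace and stop on an object; FORCE is the grip in N (left out, the last holds). Time passes only in rows, so rows that do not move let the fingers close. It gives the time, the measured TCP pose, the force and the opening at its end, in the units of the state.
- read_state(): the state, without advancing time (a new reading comes with each control period).
- camera(name): name is "scene" or "top" or "wrist"; returns a dict with "frame" (400x640x3 uint8, blue, green, red), "depth" (400x640 float32, m along the optical axis (not along the pixel's ray), 0 where there is no reading), "fx", "fy", "cx", "cy" (pixels), "R" (3x3) and "t" (3): a world point X has camera coordinates R X + t; the wrist camera has in their place "tool_from_camera" (4x4, takes a point from camera to tool coordinates, whose origin is the TCP and whose axes are the tool frame's). Camera axes: x right, y down, z forward; pixel columns grow to the right and rows downward; lengths in m; the calibration is good to about 2 mm. A picture is of the moment at which its call begins: read the wrist's pose just before it.
- job_done(): hands the job in, once; it reports no verdict.
The state is a dict: "t": time; "qpos": joint angles; "qvel": joint speeds; "joint_torque": joint torques, N m; "position": TCP position; "orientation": TCP orientation; "contact_force": force on the tool from outside, world axes, zero at the start; "torque": the same for the moment, N m; "grip_width": finger opening in m.
Only numpy, scipy, OpenCV 4.12 (cv2) and the standard library are available. Lean on these libraries where they do the work, as an engineer would, in place of code of your own. Each camera call takes 0.05 s, during which the arm holds its last target.

## Working session

There is one attempt and no reset: what is moved stays moved. The work goes in short steps, Python scripts to look and compute and a shell command to move; the robot and the scene stay as the last step left them, time stands still between calls to the robot, and variables do not carry over. Pictures are saved under pics/ and viewed, and the job is handed in when it is done.

```bash
ls; mkdir -p pics; cat > h.py <<'E'
from bench import *
import numpy as np, cv2
from scipy.spatial.transform import Rotation as Ro
def snap(n,f):
    s=read_state(); c=camera(n); cv2.imwrite('pics/'+f,c['frame']); return s,c
def pts(c,s=None):
    d=c['depth']; v,u=np.mgrid[0:400,0:640]
    P=np.stack([(u-c['cx'])/c['fx']*d,(v-c['cy'])/c['fy']*d,d],-1)
    if 'R' in c: return (P-np.array(c['t']))@np.array(c['R'])
    T=np.array(c['tool_from_camera']); Q=P@T[:3,:3].T+T[:3,3]
    return Q@Ro.from_quat(s['orientation']).as_matrix().T+np.array(s['position'])
E
python3 - <<'E'
from h import *
for n in ['scene','top','wrist']:
    s,c=snap(n,n+'0.png'); P=pts(c,s); np.save('pics/'+n+'0.npy',P)
    print(n,c['fx'],c['cx'],c['cy'],c.get('R'),c.get('t'),c.get('tool_from_camera'))
print(s)
E
```

```text
pics
scene 378.3633921830643 324.1858948823445 194.1546532054286 [[ 0.97015681 -0.24235992 -0.00757824]
 [-0.13116866 -0.49826421 -0.85704583]
 [ 0.20393759  0.83246288 -0.51518444]] [-0.56996099  0.12798416  1.04211062] None
top 464.7392256798537 307.69902029712495 203.59147319745568 [[-1.51855316e-02 -9.99884486e-01 -6.43838197e-04]
 [-9.91857594e-01  1.51450464e-02 -1.26448175e-01]
 [ 1.26443319e-01 -1.28158695e-03 -9.91973006e-01]] [-0.0423743   0.56216337  1.15747281] None
wrist 279.0191978886236 322.1812952847302 196.6386232166236 None None [[ 2.45220183e-04 -2.78826714e-01  9.60341399e-01 -1.42501524e-01]
 [-5.66384915e-04 -9.60341313e-01 -2.78826544e-01  7.18336946e-02]
 [ 9.99999810e-01 -4.75548986e-04 -3.93418317e-04  1.34579839e-03]
 [ 0.00000000e+00  0.00000000e+00  0.00000000e+00  1.00000000e+00]]
{'t': 0.1, 'qpos': array([ 1.19490494e+00,  3.59434152e-01,  1.51131107e+00,  1.72050929e-05,
        1.27250132e+00, -1.15050018e-01]), 'qvel': array([ 1.83581310e-03, -1.43281018e-03, -1.41361431e-03, -6.15113949e-04,
       -8.91231933e-05,  3.93723314e-04]), 'joint_torque': array([-9.50088793e-05, -5.28651381e+01, -2.79351908e+01, -4.42629289e-04,
        5.19941852e-03, -2.98166334e-06]), 'position': array([0.15448582, 0.57914685, 0.23054194]), 'orientation': array([-0.43102205,  0.56128471,  0.43043082,  0.56027562]), 'contact_force': array([-0.52548468, -0.7703217 ,  0.15384503]), 'torque': array([0.05735967, 0.00860473, 0.00601969]), 'grip_width': 0.08514382164784735}
```

View pics/scene0.png

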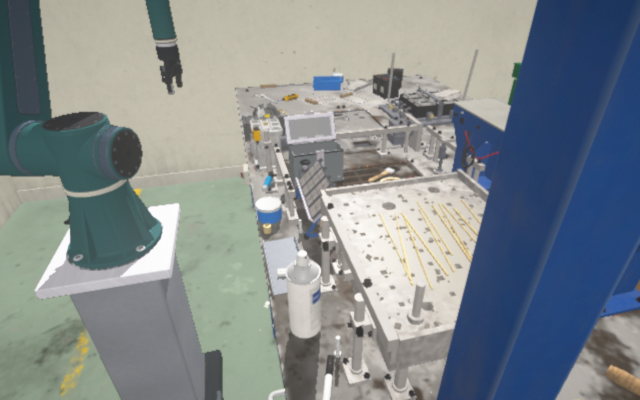

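View pics/top0.png

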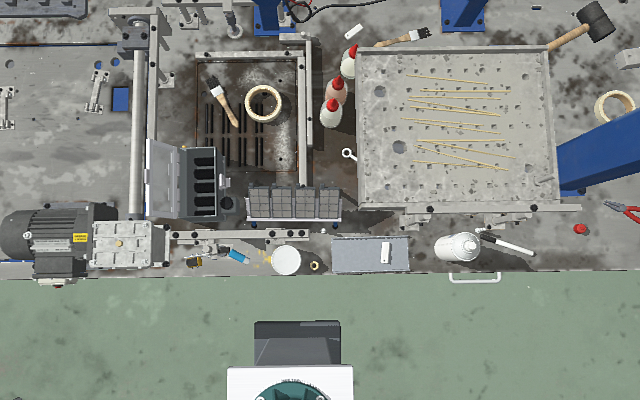

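View pics/wrist0.png

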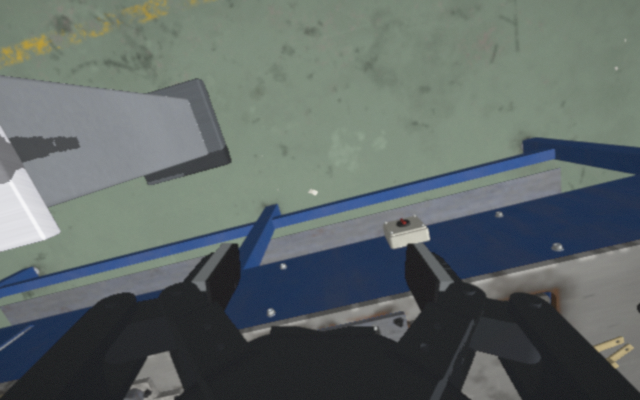

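```bash
python3 - <<'E'
from h import *
im=cv2.imread('pics/top0.png'); P=np.load('pics/top0.npy')
cv2.imwrite('pics/topz.png',cv2.resize(im[125:285,130:360],None,fx=3.4,fy=3.4,interpolation=cv2.INTER_CUBIC))
cv2.imwrite('pics/tagz.png',cv2.resize(im[220:285,320:500],None,fx=4,fy=4,interpolation=cv2.INTER_CUBIC))
for u,v in [(386,252),(340,245),(400,245),(457,240),(294,205),(150,180),(203,180),(227,204),(180,155),(219,155),(215,214),(185,214),(260,195),(285,195),(305,195),(328,195),(260,215),(470,205),(380,205),(287,255),(300,236),(148,192),(165,150)]:
    print((u,v),np.round(P[v,u],4))
# wide height map
z=P[...,2]; hm=np.clip(z/0.3*255,0,255).astype(np.uint8)
cv2.imwrite('pics/hm.png',cv2.resize(cv2.applyColorMap(hm,cv2.COLORMAP_JET)[125:285,130:360],None,fx=3.4,fy=3.4,interpolation=cv2.INTER_NEAREST))
E
```

```text
(386, 252) [ 0.4355 -0.2531  0.0018]
(340, 245) [ 0.4557 -0.134  -0.0031]
(400, 245) [ 0.4531 -0.2899  0.0036]
(457, 240) [ 0.4571 -0.3899  0.1572]
(294, 205) [ 0.553  -0.0169  0.0787]
(150, 180) [0.5989 0.2997 0.1992]
(203, 180) [0.6325 0.2254 0.006 ]
(227, 204) [0.5556 0.1455 0.0974]
(180, 155) [0.6749 0.2573 0.1152]
(219, 155) [0.6858 0.1725 0.0637]
(215, 214) [0.5296 0.1708 0.116 ]
(185, 214) [0.5302 0.2413 0.1199]
(260, 195) [0.5743 0.0637 0.1121]
(285, 195) [0.5736 0.0035 0.1109]
(305, 195) [ 0.5725 -0.0447  0.1131]
(328, 195) [ 0.5715 -0.0999  0.1141]
(260, 215) [0.5305 0.0683 0.068 ]
(470, 205) [ 0.5349 -0.4181  0.175 ]
(380, 205) [ 0.5377 -0.214   0.1773]
(287, 255) [0.4308 0.0027 0.0533]
(300, 236) [ 0.474  -0.0314  0.1154]
(148, 192) [0.5721 0.3036 0.1986]
(165, 150) [0.6798 0.2839 0.1477]
```

View pics/topz.png

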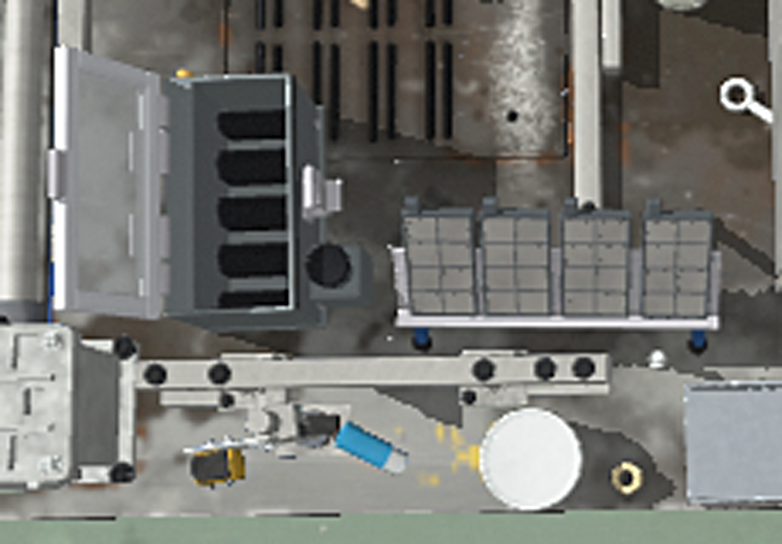

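View pics/tagz.png

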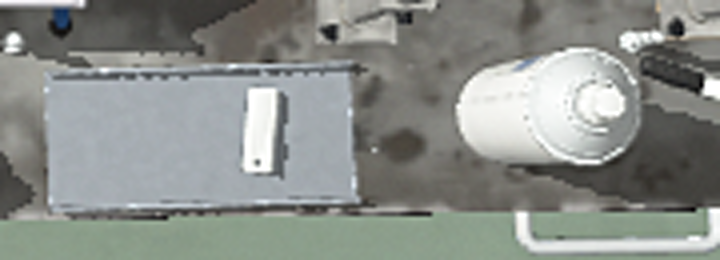

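View pics/hm.png

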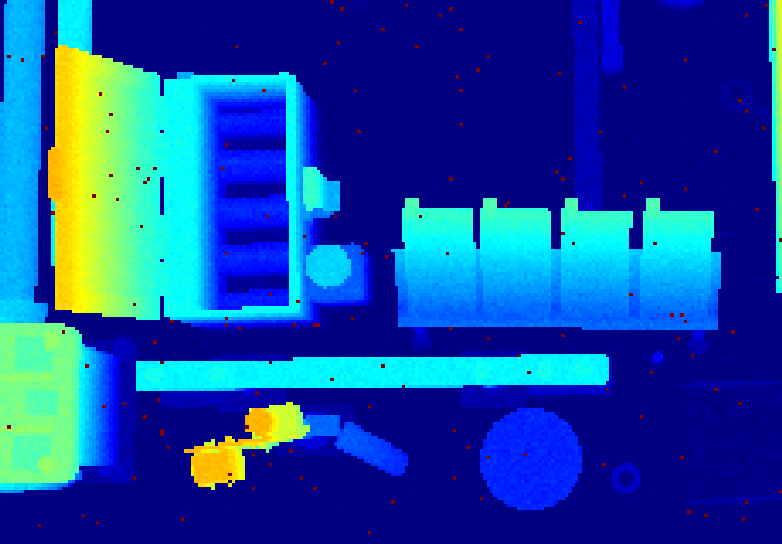

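```bash
cat >> h.py <<'E'
def need(pos,R,s=None):
    """rotate-first then shift, in row units"""
    s=s or read_state(); Rc=Ro.from_quat(s['orientation']).as_matrix()
    rv=Ro.from_matrix(Rc.T@R).as_rotvec(degrees=True)/5
    sh=R.T@(np.array(pos)-s['position'])/0.02
    print('rot units',np.round(rv,3),'| shift units after rot',np.round(sh,3),'| shift now',np.round(Rc.T@(np.array(pos)-s['position'])/0.02,3))
def down(yaw=0,sgn=-1):
    # tool x down, tool z = sgn*X rotated by yaw(deg)
    x=np.array([0,0,-1.]); a=np.radians(yaw); z=sgn*np.array([np.cos(a),np.sin(a),0]); return np.stack([x,np.cross(z,x),z],1)
E
python3 - <<'E'
from h import *
s=read_state(); print(np.round(Ro.from_quat(s['orientation']).as_matrix(),3))
for sg in (-1,1):
    need([0.56,0.10,0.40],down(0,sg))
P=np.load('pics/top0.npy')
# plates: fit plane per plate
import itertools
m0=(P[...,0]>.535)&(P[...,0]<.59)&(P[...,2]>.07)&(P[...,2]<.14)
for yc in (.066,.01,-.046,-.102):
    m=m0&(abs(P[...,1]-yc)<.02); Q=P[m]
    c=np.median(Q,0); Q=Q[abs((Q-c)@np.array([-.707,0,.707]))<.01]
    c=Q.mean(0);n=np.linalg.svd(Q-c)[2][2]; n*=np.sign(n[2]); print(len(Q),c.round(4),n.round(4), np.std((Q-c)@n))
m=(P[...,0]>.5)&(P[...,0]<.75)&(P[...,2]>.111)&(P[...,2]<.121)&(P[...,1]>.155)&(P[...,1]<.27)
Q=P[m]; print(len(Q),Q.min(0),Q.max(0))
E
```

```text
[[-0.001 -0.966  0.258]
 [-0.001  0.258  0.966]
 [-1.     0.    -0.001]]
rot units [-2.0988e+01 -9.0000e-03 -1.7000e-02] | shift units after rot [ -8.468  23.961 -20.276] | shift now [ -8.448 -25.766 -17.936]
rot units [ 1.5012e+01 -1.6000e-02  9.0000e-03] | shift units after rot [ -8.468 -23.961  20.276] | shift now [ -8.448 -25.766 -17.936]
413 [0.5629 0.066  0.1024] [-0.7081  0.023   0.7057] 0.0016626182107726249
414 [0.5626 0.01   0.1036] [-0.713   0.0091  0.7011] 0.0017488453764182839
414 [ 0.5627 -0.0456  0.1049] [-0.706   0.0138  0.7081] 0.001776630162830423
414 [ 0.563  -0.1021  0.1065] [-0.6965  0.0064  0.7175] 0.00184369913616043
989 [0.52103933 0.16603644 0.11103306] [0.69656683 0.26899881 0.12097545]
```

```bash
r="[0,0,0,1,0,0,-0.5]"; python3 -m pendant '[[-0.6,-1,-0.5,0,0,0,0],[-0.6,-1,-0.5,0,0,0,0],[-0.6,-1,-0.5,0,0,0,0],[-0.6,-1,-0.5,0,0,0,0],[-0.6,-1,-0.5,0,0,0,0],[-0.6,-1,-0.5,0,0,0,0],[-0.6,-1,-0.5,0,0,0,0],[-0.6,-1,-0.5,0,0,0,0],[-0.6,-1,-0.5,0,0,0,0],[-0.6,-1,-0.5,0,0,0,0],[-0.6,-1,-0.5,0,0,0,0],[-0.6,-1,-0.5,0,0,0,0]]' && python3 -m pendant '[[0,-1,-0.5,0.5,0,0,0],[0,-1,-0.5,0.5,0,0,0],[0,-1,-0.5,0.5,0,0,0],[0,-1,-0.5,1,0,0,0],[0,-1,-0.5,1,0,0,0],[0,-1,-0.5,1,0,0,0],[0,-1,-0.3,1,0,0,0],[0,-1,-0.3,1,0,0,0],[0,-1,0,1,0,0,0],[0,-1,0,1,0,0,0],[0,0,0,1,0,0,0],[0,0,0,1,0,0,0]]' 
python3 - <<'E'
from h import *
need([0.60,0.17,0.36],down(0,1)); print(read_state()['qpos'].round(3))
E
```

```text
t: 1.15
position: [0.3561, 0.4009, 0.3756]
orientation: [-0.431, 0.561, 0.431, 0.561]
contact_force: [0.0, -0.5, -0.2]
grip_width: 0.0426
t: 2.15
position: [0.4924, 0.2346, 0.3748]
orientation: [-0.136, 0.694, 0.136, 0.694]
contact_force: [-0.2, 0.0, -0.5]
grip_width: 0.0426
rot units [ 4.439e+00 -1.000e-02  4.000e-03] | shift units after rot [ 0.742 -3.229  5.38 ] | shift now [ 0.739 -5.021  3.763]
[ 0.318  0.181  1.408 -0.     1.553 -0.069]
```

```bash
python3 -m pendant '[[0.15,-0.6,1,0.9,0,0,-0.3],[0.15,-0.6,1,0.9,0,0,-0.3],[0.15,-0.6,1,0.9,0,0,-0.3],[0.15,-0.7,1,0.9,0,0,-0.3],[0.15,-0.7,1,0.84,0,0,-0.3],[0,-0.1,0.2,0,0,0,-0.3],[0,0,0,0,0,0,-0.3]]'
python3 - <<'E'
from h import *
s,c=snap('wrist','w1.png'); P=pts(c,s); np.save('pics/w1.npy',P); print(s['position'],s['grip_width'],s['qpos'].round(3))
E
```

```text
t: 2.73
position: [0.6078, 0.1942, 0.3591]
orientation: [-0.002, 0.708, 0.002, 0.707]
contact_force: [-0.2, 0.2, 0.1]
grip_width: 0.0299
[0.60776506 0.1941549  0.35911212] 0.029851900970136232 [ 0.201  0.336  1.234 -0.     1.574  0.196]
```

View pics/w1.png

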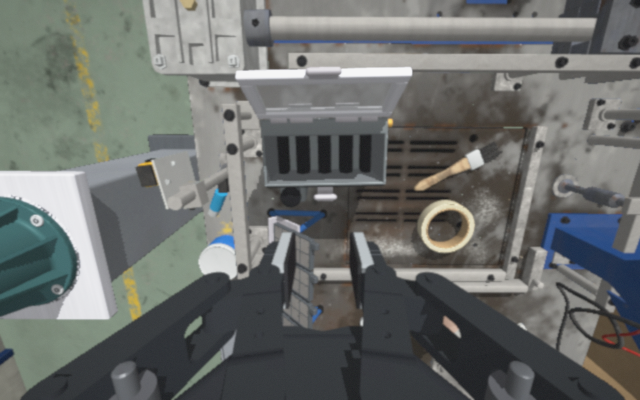

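```bash
python3 - <<'E'
from h import *
for f in ['w1','top0']:
    P=np.load(f'pics/{f}.npy')
    for lo,hi in [(.109,.123)]:
        m=(P[...,0]>.49)&(P[...,0]<.73)&(P[...,2]>lo)&(P[...,2]<hi)&(P[...,1]>.12)&(P[...,1]<.30)
        m=cv2.morphologyEx(m.astype(np.uint8),cv2.MORPH_OPEN,np.ones((2,2)))>0
        n,l,st,ce=cv2.connectedComponentsWithStats(m.astype(np.uint8))
        for i in range(1,n):
            if st[i,4]>40:
                Q=P[l==i]; r=cv2.minAreaRect(Q[:,:2].astype(np.float32)*1000); print(f,st[i,4],Q.min(0).round(4),Q.max(0).round(4),r)
    # rim front edge line & outline
    m=(P[...,2]>.108)&(P[...,2]<.125)&(P[...,0]>.53)&(P[...,0]<.69)&(P[...,1]>.15)&(P[...,1]<.19)
    Q=P[m]; 
    if len(Q)>20: print('front rim',len(Q),np.polyfit(Q[:,0],Q[:,1],1),Q.mean(0))
    m=(P[...,2]>.035)&(P[...,2]<.06)&(P[...,0]>.53)&(P[...,0]<.69)&(P[...,1]>.18)&(P[...,1]<.235)
    Q=P[m]; h=np.histogram(Q[:,0],bins=np.arange(.53,.70,.003)); print(f,list(zip(h[1].round(3),h[0])))
im=cv2.imread('pics/w1.png')
cv2.imwrite('pics/w1z.png',cv2.resize(im[60:215,225:425],None,fx=4,fy=3.8,interpolation=cv2.INTER_CUBIC))
E
```

```text
w1 3315 [ 0.5035  0.1365 -0.0766] [0.7418 0.2675 0.5016] ((622.808349609375, 202.800537109375), (236.16697692871094, 128.1675567626953), 1.177736759185791)
front rim 566 [0.0246852  0.15784022] [0.60975389 0.17289212 0.11462718]
w1 [(np.float64(0.53), np.int64(4)), (np.float64(0.533), np.int64(48)), (np.float64(0.536), np.int64(54)), (np.float64(0.539), np.int64(60)), (np.float64(0.542), np.int64(73)), (np.float64(0.545), np.int64(70)), (np.float64(0.548), np.int64(33)), (np.float64(0.551), np.int64(0)), (np.float64(0.554), np.int64(0)), (np.float64(0.557), np.int64(0)), (np.float64(0.56), np.int64(0)), (np.float64(0.563), np.int64(54)), (np.float64(0.566), np.int64(59)), (np.float64(0.569), np.int64(53)), (np.float64(0.572), np.int64(61)), (np.float64(0.575), np.int64(70)), (np.float64(0.578), np.int64(68)), (np.float64(0.581), np.int64(68)), (np.float64(0.584), np.int64(24)), (np.float64(0.587), np.int64(0)), (np.float64(0.59), np.int64(0)), (np.float64(0.593), np.int64(0)), (np.float64(0.596), np.int64(0)), (np.float64(0.599), np.int64(68)), (np.float64(0.602), np.int64(68)), (np.
[... 2851 characters left out ...]
int64(17)), (np.float64(0.638), np.int64(28)), (np.float64(0.641), np.int64(24)), (np.float64(0.644), np.int64(18)), (np.float64(0.647), np.int64(18)), (np.float64(0.65), np.int64(17)), (np.float64(0.653), np.int64(17)), (np.float64(0.656), np.int64(0)), (np.float64(0.659), np.int64(0)), (np.float64(0.662), np.int64(0)), (np.float64(0.665), np.int64(0)), (np.float64(0.668), np.int64(8)), (np.float64(0.671), np.int64(24)), (np.float64(0.674), np.int64(20)), (np.float64(0.677), np.int64(26)), (np.float64(0.68), np.int64(12)), (np.float64(0.683), np.int64(15)), (np.float64(0.686), np.int64(5)), (np.float64(0.689), np.int64(0)), (np.float64(0.692), np.int64(0)), (np.float64(0.695), np.int64(0))]
```

View pics/w1z.png

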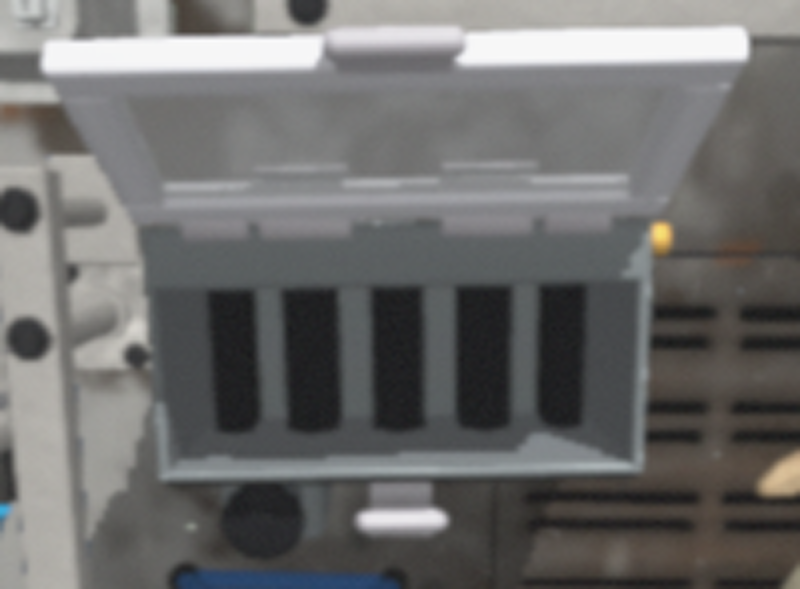

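```bash
python3 - <<'E'
from h import *
P=np.load('pics/w1.npy')
th=np.radians(1.5); C=np.array([.610,.205])
ex=np.array([np.cos(th),np.sin(th)]); ey=np.array([-np.sin(th),np.cos(th)])
D=P[...,:2]-C; a=D@ex; b=D@ey; z=P[...,2]
m=(abs(a)<.075)&(z>.111)&(z<.121)
print('b at rim z',[(round(x*1000),n) for n,x in zip(*np.histogram(b[m],bins=np.arange(-.06,.1,.002))) if n])
for lo,hi in[(-.075,-.03),(-.03,.03),(.03,.075)]:
  mm=m&(a>lo)&(a<hi)&(b<-.02); print('front rim med b',np.median(b[mm]),np.percentile(b[mm],[5,95]))
m=(abs(b)<.025)&(z>.108)&(z<.121); print('a at rim',[(round(x*1000),n) for n,x in zip(*np.histogram(a[m],bins=np.arange(-.1,.1,.002))) if n])
# rib boundaries along b
zm=(z>.03)&(z<.056)
for lo in np.arange(-.02,.03,.01):
    mm=zm&(b>lo)&(b<lo+.01)&(abs(a)<.08); aa=np.sort(a[mm]); g=np.diff(aa); i=np.where(g>.006)[0]; print(round(lo,3),[(round((aa[k]+aa[k+1])/2*1000,1),round(g[k]*1000,1)) for k in i])
m=(abs(a)<.08)&zm&(abs(b)<.05); print('b range of ribs',np.percentile(b[m],[0.5,99.5]))
m=(z>.085)&(z<.108)&(abs(a+.05)<.03)&(b<-.05)&(b>-.10); print('pump',P[m].mean(0),np.median(P[m],0),P[m].min(0),P[m].max(0))
m=(z>.112)&(z<.135)&(abs(a)<.03)&(b<-.038)&(b>-.08); print('catch',P[m].mean(0),P[m].min(0),P[m].max(0))
m=(z>.12)&(abs(a)<.085)&(b>.02)&(b<.12); Q=P[m]; print('lid',Q.max(0)); i=np.argsort(-Q[:,2])[:30]; print(Q[i].mean(0))
E
```

```text
b at rim z [(-38, np.int64(2)), (-36, np.int64(101)), (-34, np.int64(135)), (-32, np.int64(182)), (-30, np.int64(57)), (34, np.int64(2)), (36, np.int64(143)), (38, np.int64(162)), (40, np.int64(171)), (42, np.int64(167)), (44, np.int64(171)), (46, np.int64(167)), (48, np.int64(173)), (50, np.int64(174)), (52, np.int64(166)), (54, np.int64(172)), (56, np.int64(132)), (58, np.int64(109)), (60, np.int64(34))]
front rim med b -0.1654078817481422 [-0.26036365 -0.03053224]
front rim med b -0.03211933360584332 [-0.03597767 -0.02976174]
front rim med b -0.03193144059083884 [-0.0349554  -0.02999159]
a at rim [(-86, np.int64(42)), (-84, np.int64(70)), (-82, np.int64(23)), (80, np.int64(28)), (82, np.int64(69)), (84, np.int64(39)), (86, np.int64(1))]
-0.02 [(np.float64(-53.4), np.float64(15.1)), (np.float64(-18.2), np.float64(14.7)), (np.float64(18.4), np.float64(14.8)), (np.float64(53.4), np.float64(15.1))]
-0.01 [(np.float64(-53.9), np.float64(13.7)), (np.float64(-17.9), np.float64(14.6)), (np.float64(18.4), np.float64(14.8)), (np.float64(53.3), np.float64(15.2))]
0.0 [(np.float64(-53.7), np.float64(14.2)), (np.float64(-17.6), np.float64(14.6)), (np.float64(17.7), np.float64(16.3)), (np.float64(53.3), np.float64(15.3))]
0.01 [(np.float64(-53.4), np.float64(14.6)), (np.float64(-17.5), np.float64(14.8)), (np.float64(17.8), np.float64(16.2)), (np.float64(53.2), np.float64(15.1))]
0.02 [(np.float64(-53.2), np.float64(15.1)), (np.float64(-17.4), np.float64(15.0)), (np.float64(17.9), np.float64(16.1)), (np.float64(54.1), np.float64(13.8))]
b range of ribs [-0.03025082  0.03136086]
pump [0.55982333 0.14498957 0.10126867] [0.56000323 0.14509133 0.10132697] [0.54489849 0.13456772 0.09650017] [0.57498761 0.15394233 0.10395548]
catch [0.6110609  0.15807653 0.12800885] [0.59541398 0.1536894  0.12467464] [0.62630242 0.16140026 0.13055393]
lid [0.69305671 0.31341808 0.50157342]
[0.60691652 0.26657117 0.50157342]
```

```bash
python3 -m pendant '[[0,-1,-0.14,0,0,0,-0.3],[0,-1,-0.14,0,0,0,-0.3],[0,-1,-0.14,0,0,0,-0.3],[0,-1,-0.14,0,0,0,-0.3],[0,-1,-0.14,0,0,0,-0.3],[0.2,-1,-0.14,0,0,0,-0.3],[0.2,-1,-0.14,0,0,0,-0.3],[0.2,-1,-0.14,0,0,0,-0.3],[0.2,-1,-0.14,0,0,0,-0.3],[0.2,-1,-0.14,0,0,0,-0.3],[0,-0.2,0,0,0,0,-0.3],[0,0,0,0,0,0,-0.3]]'
python3 - <<'E'
from h import *
s,c=snap('wrist','w2.png'); P=pts(c,s); np.save('pics/w2.npy',P); print(s['position'],s['grip_width'],s['qpos'].round(3))
E
```

```text
t: 3.78
position: [0.5793, -0.0091, 0.3406]
orientation: [-0.002, 0.707, 0.002, 0.707]
contact_force: [0.2, 0.0, -0.0]
grip_width: 0.0299
[ 0.57929029 -0.00911457  0.34059928] 0.029867111567377324 [-0.135  0.251  1.397  0.     1.494 -0.141]
```

View pics/w2.png

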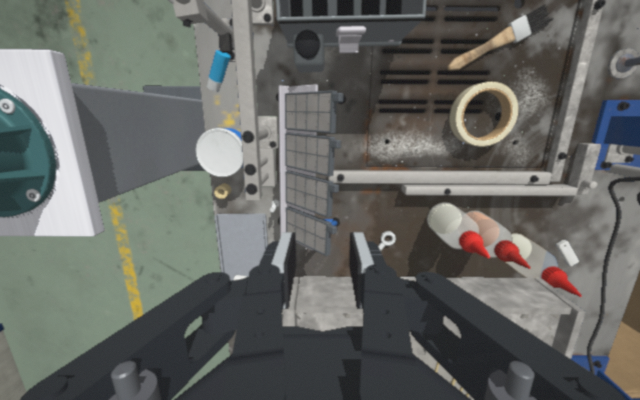

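```bash
python3 - <<'E'
from h import *
P=np.load('pics/w2.npy'); im=cv2.imread('pics/w2.png')
cv2.imwrite('pics/w2z.png',cv2.resize(im[75:260,270:360],None,fx=5,fy=3.2,interpolation=cv2.INTER_CUBIC))
T=np.load('pics/top0.npy')
for nm,Q0 in(('w',P),('top',T)):
    m=(Q0[...,0]>.535)&(Q0[...,0]<.62)&(Q0[...,2]>.075)&(Q0[...,2]<.15)&(Q0[...,1]<.095)&(Q0[...,1]>-.13)
    Q=Q0[m]; n=np.array([-.707,0,.707]); c=np.median(Q,0)
    for _ in range(4):
        k=abs((Q-c)@n)<(.006); c=Q[k].mean(0); n=np.linalg.svd(Q[k]-c)[2][2]; n*=np.sign(n[2])
    e=np.cross([0,0,1.],n); e/=np.linalg.norm(e); u=np.cross(n,e) # e along, u upslope
    e*=np.sign(e[1]); u*=np.sign(u[2])
    print(nm,k.sum(),c.round(4),n.round(4),'e',e.round(4),'u',u.round(4),np.std((Q[k]-c)@n))
    m=(Q0[...,0]>.5)&(Q0[...,0]<.65)&(Q0[...,2]>.05)&(Q0[...,2]<.16)&(Q0[...,1]<.12)&(Q0[...,1]>-.16)
    Q=Q0[m]; Q=Q[abs((Q-c)@n)<.005]
    A=(Q-c)@e;U=(Q-c)@u
    # gaps along e in region upper
    b=np.arange(-.14,.14,.004)
    print([(round(b[i]*1000),round(np.percentile(U[(A>b[i])&(A<b[i]+.004)],98)*1000,1)) for i in range(len(b)) if ((A>b[i])&(A<b[i]+.004)).sum()>3])
    up=U>np.percentile(U,97)-.03
    mm=(U>.0)&(U<.02); aa=np.sort(A[mm]); g=np.diff(aa); i=np.where(g>.003)[0]; print('gaps',[(round(aa[j]*1000,1),round(aa[j+1]*1000,1)) for j in i],aa[0],aa[-1])
E
```

```text
w 6168 [ 0.5668 -0.0051  0.1084] [-0.6976  0.017   0.7163] e [ 0.0244  0.9997 -0.    ] u [ 0.7161 -0.0175  0.6978] 0.001277455348994486
[(-120, np.float64(30.3)), (-116, np.float64(30.8)), (-112, np.float64(30.5)), (-108, np.float64(30.6)), (-104, np.float64(30.8)), (-100, np.float64(30.7)), (-96, np.float64(30.9)), (-92, np.float64(30.8)), (-88, np.float64(30.4)), (-84, np.float64(41.1)), (-80, np.float64(41.4)), (-76, np.float64(41.3)), (-72, np.float64(30.8)), (-68, np.float64(-60.6)), (-64, np.float64(30.9)), (-60, np.float64(30.3)), (-56, np.float64(30.5)), (-52, np.float64(30.8)), (-48, np.float64(30.8)), (-44, np.float64(30.9)), (-40, np.float64(30.5)), (-36, np.float64(30.7)), (-32, np.float64(30.2)), (-28, np.float64(39.9)), (-24, np.float64(41.2)), (-20, np.float64(41.1)), (-16, np.float64(37.3)), (-12, np.float64(-60.6)), (-8, np.float64(30.5)), (-4, np.float64(30.3)), (0, np.float64(30.8)), (4, np.float64(30.6)), (8, np.float64(31.1)), (12, np.float64(31.1)), (16, np.float64(30.5)), (20, np.float64(30.7)), (24, np.float64(31.0)), (28, np.float64(32.7)), (32, np.float64(41
[... 1659 characters left out ...]
4.5)), (28, np.float64(34.4)), (32, np.float64(32.7)), (36, np.float64(32.9)), (40, np.float64(44.5)), (44, np.float64(42.6)), (48, np.float64(42.9)), (52, np.float64(1.6)), (56, np.float64(31.5)), (60, np.float64(33.0)), (64, np.float64(33.6)), (68, np.float64(32.2)), (72, np.float64(32.9)), (76, np.float64(33.6)), (80, np.float64(33.1)), (84, np.float64(33.5)), (88, np.float64(31.6)), (92, np.float64(43.4)), (96, np.float64(44.0)), (100, np.float64(43.0)), (104, np.float64(32.4)), (108, np.float64(-2.7)), (112, np.float64(-40.6))]
gaps [(np.float64(-63.4), np.float64(-51.6)), (np.float64(-5.7), np.float64(3.5)), (np.float64(52.2), np.float64(57.2))] -0.11110925714267499 0.10730675150201496
```

View pics/w2z.png

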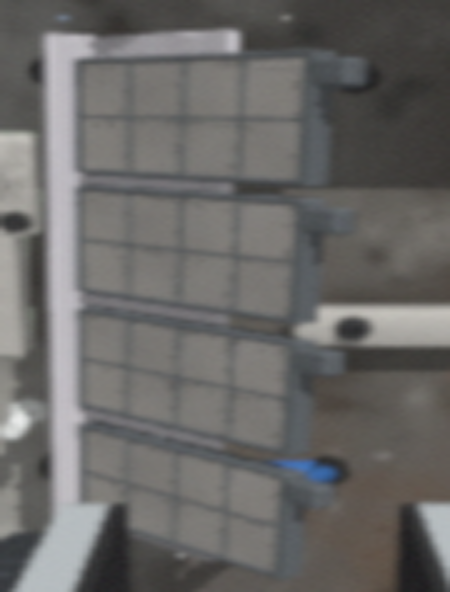

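```bash
cat >> h.py <<'E'
yr=np.radians(-1.4); XR=np.array([np.cos(yr),np.sin(yr),0]); ER=np.array([-np.sin(yr),np.cos(yr),0])
Zw=np.array([0,0,1.]); UR=(XR+Zw)/2**.5; NR=(-XR+Zw)/2**.5
CR=np.array([.5668,-.0051,.1084]); RG=np.stack([-UR,ER,-NR],1)
AP=[74,18,-38,-94]
def grasp(i,Uo=.004,off=-.006): return CR-.004*NR+(AP[i]/1000+off)*ER+Uo*UR
BX=np.array([.610,.208,0]); yb=np.radians(1.5); EX=np.array([np.cos(yb),np.sin(yb),0]); EY=np.array([-np.sin(yb),np.cos(yb),0])
RB=down(1.5,1)
def slot(k,z,off=-.006): return BX+[-.054,-.018,.018,.054][k]*EX+off*EY+np.array([0,0,z])  # k=0 nearest robot (slot_4)
E
python3 - <<'E'
from h import *
print(grasp(0),grasp(3)); need(grasp(0,.07),RG); need(grasp(0),RG)
E
```

```text
[0.57411655 0.06274149 0.1084    ] [ 0.57001195 -0.10520836  0.1084    ]
rot units [0.338 9.004 0.13 ] | shift units after rot [5.176 3.544 7.957] | shift now [9.29  3.474 2.071]
rot units [0.338 9.004 0.13 ] | shift units after rot [8.476 3.544 7.957] | shift now [11.623  3.544 -0.262]
```

```bash
python3 -m pendant '[[0,0.39,0,0.04,1,0.014,-0.3],[0,0.39,0,0.04,1,0.014,-0.3],[0,0.39,0,0.04,1,0.014,-0.3],[0,0.39,0,0.04,1,0.014,-0.3],[0,0.39,0,0.04,1,0.014,-0.3],[0,0.39,0,0.04,1,0.014,-0.3],[0,0.39,0,0.04,1,0.014,-0.3],[0,0.39,0,0.04,1,0.014,-0.3],[0,0.39,0,0.04,1,0.014,-0.3],[0,0,0,0,0,0,-0.3]]' && python3 -m pendant '[[0.65,0,1,0,0,0,-0.3],[0.65,0,1,0,0,0,-0.3],[0.65,0,1,0,0,0,-0.3],[0.65,0,1,0,0,0,-0.3],[0.65,0,1,0,0,0,-0.3],[0.65,0,1,0,0,0,-0.3],[0.65,0,1,0,0,0,-0.3],[0.6,0,0.95,0,0,0,-0.3],[0,0,0,0,0,0,-0.3]]'
python3 - <<'E'
from h import *
need(grasp(0,.07),RG); need(grasp(0),RG); s=read_state(); print(s['qpos'].round(3))
s,c=snap('wrist','w3.png'); s,c=snap('scene','s3.png')
E
```

```text
t: 4.67
position: [0.5812, 0.0639, 0.3359]
orientation: [0.01, 0.926, -0.005, 0.378]
contact_force: [-0.6, -0.4, -1.8]
grip_width: 0.0299
t: 5.42
position: [0.6193, 0.0606, 0.1515]
orientation: [0.011, 0.924, -0.006, 0.382]
contact_force: [-1.3, -0.7, -0.5]
grip_width: 0.0296
rot units [-0.017 -0.026  0.011] | shift units after rot [-0.177  0.052 -0.076] | shift now [-0.177  0.051 -0.076]
rot units [-0.017 -0.026  0.011] | shift units after rot [ 3.123  0.052 -0.076] | shift now [ 3.123  0.055 -0.069]
[-0.016  0.931  0.891  0.006  2.107  0.01 ]
```

View pics/w3.png

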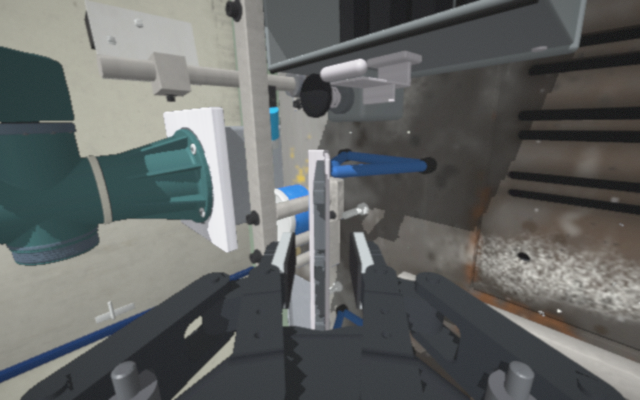

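```bash
python3 -m pendant '[[0.7,0,0,0,0,0,-0.3],[0.7,0,0,0,0,0,-0.3],[0.7,0,0,0,0,0,-0.3],[0.6,0.05,-0.07,0,0,0,-0.3],[0.4,0,0,0,0,0,-0.3],[0,0,0,0,0,0,-0.3],[0,0,0,0,0,0,-1],[0,0,0,0,0,0,-1],[0,0,0,0,0,0,-1],[0,0,0,0,0,0,-1]]' 60
python3 - <<'E'
from h import *
s=read_state();need(grasp(0),RG); print(s['grip_width'],s['contact_force'])
E
```

```text
t: 6.35
position: [0.5772, 0.0618, 0.1132]
orientation: [0.012, 0.923, -0.006, 0.384]
contact_force: [5.8, -0.1, 5.3]
grip_width: 0.0068
rot units [-0.03   0.038 -0.   ] | shift units after rot [0.278 0.045 0.062] | shift now [0.279 0.045 0.061]
0.006849809870762022 [ 5.80821169 -0.10205058  5.28645622]
```

```bash
python3 -m pendant '[[-0.3,0,-0.3,0,0,0,-1],[-0.4,0,-0.4,0,0,0,-1],[-0.7,0,-0.7,0,0,0,-1],[-0.7,0,-0.7,0,0,0,-1],[-0.7,0,-0.7,0,0,0,-1],[-0.3,0,-0.3,0,0,0,-1]]'
python3 - <<'E'
from h import *
s,c=snap('wrist','w4.png');print(s['grip_width'],s['contact_force'],s['position']); snap('scene','s4.png')
E
```

```text
t: 6.85
position: [0.5762, 0.062, 0.2032]
orientation: [0.012, 0.923, -0.006, 0.384]
contact_force: [-0.0, 0.3, 0.1]
grip_width: 0.0068
0.006832976626788176 [-0.03883218  0.29927184  0.10776282] [0.57620604 0.06199588 0.20319072]
```

View pics/w4.png

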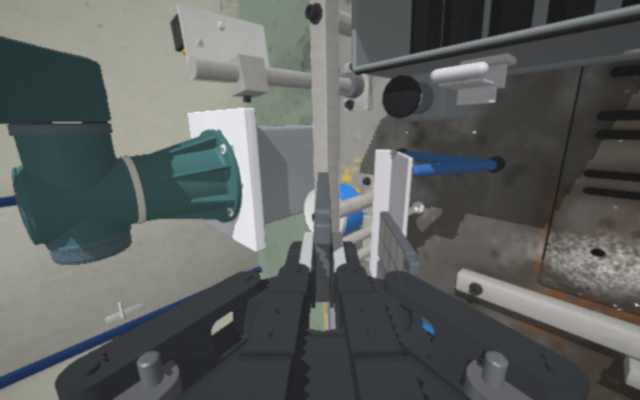

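```bash
cat >> h.py <<'E'
def inhand(c):
    d=c['depth']; v,u=np.mgrid[0:400,0:640]
    P=np.stack([(u-c['cx'])/c['fx']*d,(v-c['cy'])/c['fy']*d,d],-1)
    T=np.array(c['tool_from_camera']); Q=P@T[:3,:3].T+T[:3,3]
    return Q
E
python3 - <<'E'
from h import *
s=read_state();c=camera('wrist'); Q=inhand(c)
m=(abs(Q[...,2])<.012)&(Q[...,1]>.013)&(Q[...,1]<.06)&(Q[...,0]>-.06)&(Q[...,0]<.12)&(c['depth']>0)
q=Q[m]; print(len(q)); print(np.percentile(q,[1,5,50,95,99],axis=0).round(4))
for lo in np.arange(-.05,.1,.01):
    k=(q[:,0]>lo)&(q[:,0]<lo+.01)
    if k.sum()>3: print(round(lo,3),k.sum(),np.percentile(q[k],[2,50,98],axis=0)[:,1:].round(4).tolist())
need(slot(0,.24),RB)
E
```

```text
2162
[[-0.0578  0.013  -0.0117]
 [-0.056   0.0132 -0.0105]
 [-0.0317  0.0198 -0.    ]
 [ 0.0354  0.0313  0.0104]
 [ 0.0608  0.0315  0.0116]]
-0.05 477 [[0.0131, -0.0118], [0.0138, 0.0055], [0.0155, 0.0117]]
-0.04 430 [[0.013, -0.0096], [0.0229, -0.0001], [0.0281, 0.0091]]
-0.03 277 [[0.013, -0.0067], [0.0282, -0.0001], [0.0311, 0.0071]]
-0.02 146 [[0.013, -0.0061], [0.031, -0.0001], [0.0315, 0.0067]]
-0.01 94 [[0.0131, -0.0076], [0.0311, -0.0], [0.0316, 0.0046]]
0.0 70 [[0.0305, -0.0039], [0.0311, -0.0], [0.0315, 0.0038]]
0.01 60 [[0.0305, -0.0039], [0.0312, 0.0], [0.0314, 0.0035]]
0.02 48 [[0.0306, -0.0037], [0.0312, 0.0], [0.0315, 0.0038]]
0.03 46 [[0.0303, -0.0039], [0.0312, 0.0001], [0.0315, 0.0039]]
0.04 33 [[0.0308, -0.0034], [0.0313, -0.0006], [0.0315, 0.0036]]
0.05 30 [[0.0308, -0.0035], [0.0313, 0.0001], [0.0314, 0.0037]]
0.06 24 [[0.0308, -0.0036], [0.0311, -0.0002], [0.0315, 0.0036]]
rot units [-0.577 -8.979 -0.214] | shift units after rot [-1.981  6.955 -0.802] | shift now [-0.59   6.899 -2.232]
```

```bash
python3 -m pendant '[[-0.8,0,-0.8,0,0,0,-1],[-0.8,0.3,-0.8,0,0,0,-1],[0,0.7,0,-0.064,-1,-0.024,-1],[0,0.7,0,-0.064,-1,-0.024,-1],[0,0.7,0,-0.064,-1,-0.024,-1],[0,0.7,0,-0.064,-1,-0.024,-1],[0,0.7,0,-0.064,-1,-0.024,-1],[0,0.7,0,-0.064,-1,-0.024,-1],[0,0.7,0,-0.064,-1,-0.024,-1],[0,0.7,0,-0.064,-1,-0.024,-1],[0,0.7,0,-0.064,-1,-0.024,-1],[0,0,0,0,0,0,-1]]'
python3 - <<'E'
from h import *
need(slot(0,.0805),RB); 
E
```

```text
t: 8.0
position: [0.5716, 0.1963, 0.2445]
orientation: [-0.01, 0.707, 0.011, 0.707]
contact_force: [-1.5, -0.5, -1.4]
grip_width: 0.0069
rot units [ 0.033 -0.011 -0.008] | shift units after rot [ 8.201  0.236 -0.763] | shift now [ 8.201  0.233 -0.755]
```

```bash
python3 -m pendant '[[0,0.12,-0.38,0.03,0,0,-1],[0,0.12,-0.38,0,0,0,-1],[0.8,0,0,0,0,0,-1],[0.8,0,0,0,0,0,-1],[0.8,0,0,0,0,0,-1],[0.8,0,0,0,0,0,-1],[0.8,0,0,0,0,0,-1],[0.8,0,0,0,0,0,-1],[0.4,0,0,0,0,0,-1],[0,0,0,0,0,0,-1]]'
python3 - <<'E'
from h import *
need(slot(0,.0805),RB); s,c=snap('wrist','w5.png'); print(s['contact_force'],s['position'])
P=pts(c,s); im=c['frame']
# rib gap check
D=P[...,:2]-BX[:2]; a=D@EX[:2]; b=D@EY[:2]; z=P[...,2]
zm=(z>.03)&(z<.056)&(abs(b)<.03)&(abs(a)<.08)
h=np.histogram(a[zm],bins=np.arange(-.08,.08,.002)); print([(round(x*1000),n) for n,x in zip(*h)])
cv2.imwrite('pics/w5z.png',cv2.resize(im[60:260,220:440],None,fx=3.5,fy=2.9))
E
```

```text
t: 8.83
position: [0.5593, 0.1974, 0.1387]
orientation: [-0.008, 0.709, 0.007, 0.705]
contact_force: [-0.0, 0.8, -1.3]
grip_width: 0.0063
rot units [-0.043 -0.068  0.016] | shift units after rot [ 2.911  0.163 -0.153] | shift now [ 2.912  0.166 -0.136]
[-0.00262218  0.84604199 -1.26239358] [0.55931222 0.19741874 0.13872122]
[(-80, np.int64(0)), (-78, np.int64(74)), (-76, np.int64(109)), (-74, np.int64(118)), (-72, np.int64(118)), (-70, np.int64(129)), (-68, np.int64(138)), (-66, np.int64(130)), (-64, np.int64(133)), (-62, np.int64(68)), (-60, np.int64(0)), (-58, np.int64(0)), (-56, np.int64(0)), (-54, np.int64(0)), (-52, np.int64(0)), (-50, np.int64(0)), (-48, np.int64(26)), (-46, np.int64(74)), (-44, np.int64(112)), (-42, np.int64(149)), (-40, np.int64(133)), (-38, np.int64(141)), (-36, np.int64(123)), (-34, np.int64(121)), (-32, np.int64(114)), (-30, np.int64(115)), (-28, np.int64(110)), (-26, np.int64(35)), (-24, np.int64(0)), (-22, np.int64(0)), (-20, np.int64(0)), (-18, np.int64(0)), (-16, np.int64(0)), (-14, np.int64(0)), (-12, np.int64(181)), (-10, np.int64(148)), (-8, np.int64(145)), (-6, np.int64(153)), (-4, np.int64(164)), (-2, np.int64(152)), (0, np.int64(106)), (2, np.int64(99)), (4, np.int64(93)), (6, np.int64(101)), (8, np.int64(90)), (10, np.int64(29)), (12, np.int64(0)), (14, np.int64(0)), (16, np.int64(0)), (18, np.int64(0)), (20, np.int64(0)), (22, np.int64(0)), (24, np.int64(274)), (26, np.int64(170)), (28, np.int64(157)), (30, np.int64(176)), (32, np.int64(181)), (34, np.int64(164)), (36, np.int64(90)), (38, np.int64(73)), (40, np.int64(78)), (42, np.int64(76)), (44, np.int64(75)), (46, np.int64(24)), (48, np.int64(0)), (50, np.int64(0)), (52, np.int64(0)), (54, np.int64(0)), (56, np.int64(0)), (58, np.int64(1)), (60, np.int64(377)), (62, np.int64(178)), (64, np.int64(189)), (66, np.int64(191)), (68, np.int64(109)), (70, np.int64(63)), (72, np.int64(57)), (74, np.int64(62)), (76, np.int64(15))]
```

View pics/w5z.png

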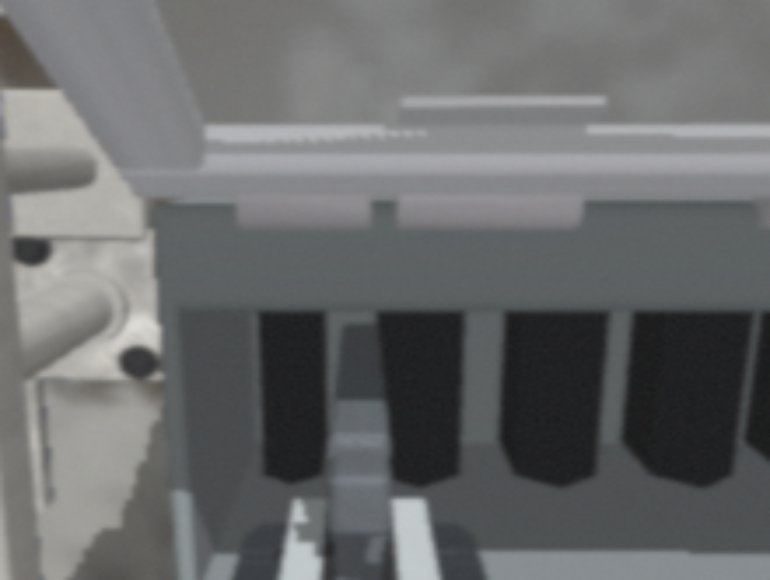

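```bash
python3 -m pendant '[[0,0.08,-0.15,-0.04,-0.06,0,-1],[0,0.08,0,0,0,0,-1],[0,0,0,0,0,0,-1]]'
python3 - <<'E'
from h import *
need(slot(0,.0805),RB);s=read_state(); c=camera('wrist'); Q=inhand(c)
m=(abs(Q[...,2])<.012)&(Q[...,1]>.029)&(Q[...,1]<.034)&(Q[...,0]>-.02)&(Q[...,0]<.12)&(c['depth']>0)
q=Q[m]; k=q[:,0]; print(np.polyfit(q[:,0],q[:,2],1),np.percentile(q[:,0],99.5),np.median(q[:,1]))
E
```

```text
t: 9.13
position: [0.5581, 0.2021, 0.1425]
orientation: [-0.009, 0.705, 0.01, 0.709]
contact_force: [-0.2, 1.1, -1.5]
grip_width: 0.0064
rot units [ 0.012  0.077 -0.004] | shift units after rot [ 3.1   -0.071 -0.097] | shift now [ 3.1   -0.072 -0.118]
[ 0.00260149 -0.0004028 ] 0.05964385049326227 0.031132451114936958
```

```bash
for i in 1 2 3; do python3 -m pendant '[[0,0,0,0,0,0,-1],[0,0,0,0,0,0,-1]]' | sed -n 2,3p; done
python3 - <<'E'
from h import *
need(slot(0,.0805),RB)
E
```

```text
position: [0.558, 0.2017, 0.142]
orientation: [-0.01, 0.705, 0.01, 0.709]
position: [0.5578, 0.2016, 0.1417]
orientation: [-0.01, 0.705, 0.01, 0.709]
position: [0.5577, 0.2016, 0.1415]
orientation: [-0.01, 0.705, 0.01, 0.709]
rot units [0.009 0.06  0.002] | shift units after rot [ 3.05  -0.047 -0.078] | shift now [ 3.049 -0.046 -0.094]
```

```bash
python3 -m pendant '[[0.2,-0.04,-0.11,0,0.05,0,-1],[0.4,0,0,0,0,0,-1],[0.5,0,0,0,0,0,-1],[0.5,0,0,0,0,0,-1],[0.5,0,0,0,0,0,-1],[0.4,0,0,0,0,0,-1],[0.4,0,0,0,0,0,-1],[0.1,0,0,0,0,0,-1],[0,0,0,0,0,0,-1]]'
python3 - <<'E'
from h import *
need(slot(0,.0805),RB);s=read_state(); print(s['contact_force'],s['grip_width'])
E
```

```text
t: 10.43
position: [0.555, 0.2006, 0.0804]
orientation: [-0.01, 0.707, 0.009, 0.707]
contact_force: [0.5, -0.2, -1.6]
grip_width: 0.0067
rot units [ 0.009 -0.01   0.006] | shift units after rot [-0.005 -0.001  0.059] | shift now [-0.005 -0.001  0.059]
[ 0.53002785 -0.15013909 -1.55056858] 0.0067031533325641384
```

```bash
python3 -m pendant '[[0,0,0.05,0,0,0,-0.55],[0,0,0,0,0,0,-0.55],[0,0,0,0,0,0,-0.55],[-0.5,0,0,0,0,0,-0.55],[-1,0,0,0,0,0,-0.55],[-1,0,0,0,0,0,-0.55],[-1,0,0,0,0,0,-0.55],[-1,0,0,0,0,0,-0.55],[-1,0,0,0,0,0,-0.55],[-1,0,0,0,0,0,-0.3],[-1,0,0,0,0,0,-0.3]]'
python3 - <<'E'
from h import *
s,c=snap('wrist','w6.png'); print(s['position'],s['contact_force']); need(grasp(1,.16),RG)
P=pts(c,s);D=P[...,:2]-BX[:2]; a=D@EX[:2]; b=D@EY[:2]; z=P[...,2]
m=(z>.07)&(z<.125)&(abs(b)<.03)&(abs(a)<.075); print(np.percentile(P[m],[2,50,98],axis=0), np.median(a[m]))
E
```

```text
t: 11.35
position: [0.5565, 0.2008, 0.2339]
orientation: [-0.009, 0.706, 0.01, 0.708]
contact_force: [1.2, -0.4, 0.2]
grip_width: 0.03
[0.55646056 0.20077431 0.233869  ] [ 1.2027787  -0.41902953  0.21575786]
rot units [0.568 9.098 0.214] | shift units after rot [-3.873 -9.713  5.247] | shift now [  1.009 -10.034   5.931]
[[0.55134034 0.18381053 0.07884471]
 [0.55515178 0.21044132 0.10001323]
 [0.55892717 0.23192929 0.11160369]] -0.05522020086306387
```

View pics/w6.png

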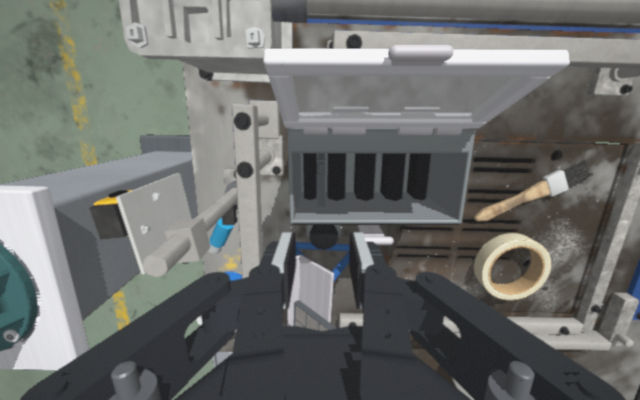

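```bash
python3 -m pendant '[[0,-1,0,0.063,1,0.024,-0.3],[0,-1,0,0.063,1,0.024,-0.3],[0,-1,0,0.063,1,0.024,-0.3],[0,-1,0,0.063,1,0.024,-0.3],[0,-1,0,0.063,1,0.024,-0.3],[0,-1,0,0.063,1,0.024,-0.3],[0,-1,0,0.063,1,0.024,-0.3],[0,-1,0,0.063,1,0.024,-0.3],[0,-1,0,0.063,1,0.024,-0.3],[0,-0.7,0.8,0,0.1,0,-0.3],[0,0,1,0,0,0,-0.3],[0,0,1,0,0,0,-0.3]]' && python3 -m pendant '[[0,0,1,0,0,0,-0.3],[0,0,1,0,0,0,-0.3],[0,0,0.45,0,0,0,-0.3],[0,0,0,0,0,0,-0.3],[0,0,0,0,0,0,-0.3]]'
python3 - <<'E'
from h import *
need(grasp(1),RG)
E
```

```text
t: 12.4
position: [0.5972, 0.0045, 0.1911]
orientation: [0.012, 0.925, -0.006, 0.379]
contact_force: [-0.7, -0.2, -0.7]
grip_width: 0.0299
t: 12.82
position: [0.6304, 0.0049, 0.1567]
orientation: [0.011, 0.925, -0.005, 0.379]
contact_force: [0.3, -0.6, -0.5]
grip_width: 0.0296
rot units [-0.014 -0.097  0.013] | shift units after rot [ 3.746  0.022 -0.331] | shift now [ 3.748  0.026 -0.3  ]
```

```bash
python3 -m pendant '[[0.4,0,-0.3,0,-0.1,0,-0.3],[0.8,0,0,0,0,0,-0.3],[0.8,0,0,0,0,0,-0.3],[0.8,0.02,0,0,0,0,-0.3],[0.5,0,0,0,0,0,-0.3],[0.25,0,0,0,0,0,-0.3],[0,0,0,0,0,0,-0.3],[0,0,0,0,0,0,-1],[0,0,0,0,0,0,-1],[0,0,0,0,0,0,-1],[0,0,0,0,0,0,-1]]' 60
python3 - <<'E'
from h import *
need(grasp(1),RG)
E
python3 -m pendant '[[-0.2,0,-0.2,0,0,0,-1],[-0.4,0,-0.4,0,0,0,-1],[-0.7,0,-0.7,0,0,0,-1],[-0.8,0,-0.8,0,0,0,-1],[-0.8,0,-0.8,0,0,0,-1],[-0.8,0,-0.8,0,0,0,-1],[-0.7,0,-0.7,0,0,0,-1],[0,0,0,0,0,0,-1]]'
cat >> h.py <<'E'
def held():
    c=camera('wrist'); Q=inhand(c)
    m=(abs(Q[...,2])<.012)&(Q[...,1]>.025)&(Q[...,1]<.038)&(Q[...,0]>-.02)&(Q[...,0]<.12)&(c['depth']>0)
    q=Q[m]; print('held: z fit',np.polyfit(q[:,0],q[:,2],1).round(4),'xmax',np.percentile(q[:,0],[99,100]).round(4),'y',np.median(q[:,1]).round(4),len(q))
E
python3 - <<'E'
from h import *
held(); need(slot(1,.0805),RB); print(read_state()['contact_force'])
E
```

```text
t: 13.73
position: [0.5763, 0.0065, 0.1122]
orientation: [0.011, 0.924, -0.006, 0.383]
contact_force: [-0.7, 0.0, 5.8]
grip_width: 0.0068
rot units [-0.016  0.003  0.013] | shift units after rot [0.263 0.008 0.009] | shift now [0.263 0.009 0.009]
t: 14.4
position: [0.5781, 0.0066, 0.2398]
orientation: [0.011, 0.922, -0.006, 0.387]
contact_force: [-0.3, -0.4, -2.0]
grip_width: 0.007
held: z fit [-0.0115 -0.0004] xmax [0.0689 0.0712] y 0.0321 514
rot units [-0.561 -8.914 -0.204] | shift units after rot [7.847 9.724 0.979] | shift now [5.235 9.777 5.839]
[-0.6818736   0.33829612 -1.79017544]
```

```bash
python3 -m pendant '[[0,1,0,-0.062,-0.99,-0.023,-1],[0,1,0,-0.062,-0.99,-0.023,-1],[0,1,0,-0.062,-0.99,-0.023,-1],[0,1,0,-0.062,-0.99,-0.023,-1],[0,1,0,-0.062,-0.99,-0.023,-1],[0,1,0,-0.062,-0.99,-0.023,-1],[0,1,0,-0.062,-0.99,-0.023,-1],[0,1,0,-0.062,-0.99,-0.023,-1],[0,1,0,-0.062,-0.99,-0.023,-1],[0,0.7,0.5,0,0,0,-1],[0,0,0.5,0,0,0,-1],[0,0,0,0,0,0,-1]]' && python3 -m pendant '[[0.7,0,0,0,0,0,-1],[0.9,0,0,0,0,0,-1],[0.9,0,0,0,0,0,-1],[0.9,0,0,0,0,0,-1],[0.9,0,0,0,0,0,-1],[0.5,0,0,0,0,0,-1],[0.2,0,0,0,0,0,-1],[0,0,0,0,0,0,-1],[0,0,0,0,0,0,-1],[0,0,0,0,0,0,-1]]'
python3 - <<'E'
from h import *
held(); need(slot(1,.0805),RB); print(read_state()['contact_force'])
E
```

```text
t: 15.45
position: [0.5974, 0.2017, 0.2347]
orientation: [-0.01, 0.709, 0.01, 0.705]
contact_force: [0.4, -0.0, -0.6]
grip_width: 0.0067
t: 16.28
position: [0.5965, 0.2013, 0.1363]
orientation: [-0.009, 0.709, 0.009, 0.705]
contact_force: [-0.3, 0.4, -2.2]
grip_width: 0.0065
held: z fit [ 0.0155 -0.0009] xmax [0.0894 0.0931] y 0.0321 483
rot units [-0.003 -0.055 -0.009] | shift units after rot [ 2.793  0.015 -0.212] | shift now [ 2.794  0.012 -0.199]
[-0.13317926  0.39247937 -1.4012214 ]
```

```bash
python3 -m pendant '[[0,0,-0.22,0,-0.05,0,-1],[0,0,0,0,0,0,-1],[0,0,0,0,0,0,-1]]'
python3 - <<'E'
from h import *
need(slot(1,.0805),RB)
E
python3 -m pendant '[[0.4,0,0,0,0,0,-1],[0.4,0,0,0,0,0,-1],[0.4,0,0,0,0,0,-1],[0.4,0,0,0,0,0,-1],[0.4,0,0,0,0,0,-1],[0.4,0,0,0,0,0,-1],[0.3,0,0,0,0,0,-1],[0,0,0,0,0,0,-1]]'
python3 - <<'E'
from h import *
need(slot(1,.0805),RB);s=read_state(); print(s['contact_force'],s['grip_width'])
E
```

```text
t: 16.58
position: [0.5906, 0.2012, 0.1357]
orientation: [-0.009, 0.708, 0.009, 0.706]
contact_force: [0.8, -0.1, -1.3]
grip_width: 0.0067
rot units [ 0.001 -0.025 -0.006] | shift units after rot [2.761 0.013 0.077] | shift now [2.76  0.011 0.083]
t: 17.25
position: [0.5904, 0.201, 0.0795]
orientation: [-0.009, 0.708, 0.009, 0.706]
contact_force: [0.7, 0.1, -2.6]
grip_width: 0.0067
rot units [-0.004 -0.046 -0.002] | shift units after rot [-0.051  0.025  0.087] | shift now [-0.052  0.025  0.086]
[ 0.67050839  0.10561922 -2.58252561] 0.00667386629295407
```

```bash
python3 -m pendant '[[0,0,0.05,0,0,0,-0.55],[0,0,0,0,0,0,-0.55],[0,0,0,0,0,0,-0.55],[-0.5,0,0,0,0,0,-0.55],[-1,0,0,0,0,0,-0.55],[-1,0,0,0,0,0,-0.55],[-1,0,0,0,0,0,-0.55],[-1,0,0,0,0,0,-0.55],[-1,0,0,0,0,0,-0.55],[-1,0,0,0,0,0,-0.3],[-1,0,0,0,0,0,-0.3]]'
python3 - <<'E'
from h import *
s,c=snap('wrist','w7.png'); print(s['position'],s['contact_force']); need(grasp(2,.08),RG)
P=pts(c,s);D=P[...,:2]-BX[:2]; a=D@EX[:2]; b=D@EY[:2]; z=P[...,2]
m=(z>.085)&(z<.125)&(abs(b)<.03)&(abs(a)<.075)
for lo,hi in((-.075,-.036),(-.036,0)):
  k=m&(a>lo)&(a<hi);print(np.percentile(P[k],[2,50,98],axis=0).round(4).tolist(), np.median(a[k]))
E
```

```text
t: 18.17
position: [0.5922, 0.2011, 0.2337]
orientation: [-0.009, 0.707, 0.009, 0.707]
contact_force: [0.1, -0.3, -0.4]
grip_width: 0.0302
[0.59222298 0.20113151 0.23367063] [ 0.08558881 -0.33911811 -0.43328088]
rot units [0.559 9.059 0.204] | shift units after rot [  1.388 -12.571   3.981] | shift now [  3.778 -12.656   1.176]
[[0.5512, 0.1833, 0.0864], [0.5556, 0.2098, 0.1001], [0.5594, 0.2318, 0.1115]] -0.054300609249267585
[[0.5896, 0.185, 0.0922], [0.5935, 0.2108, 0.1002], [0.5976, 0.2333, 0.1116]] -0.016030444673261895
```

View pics/w7.png

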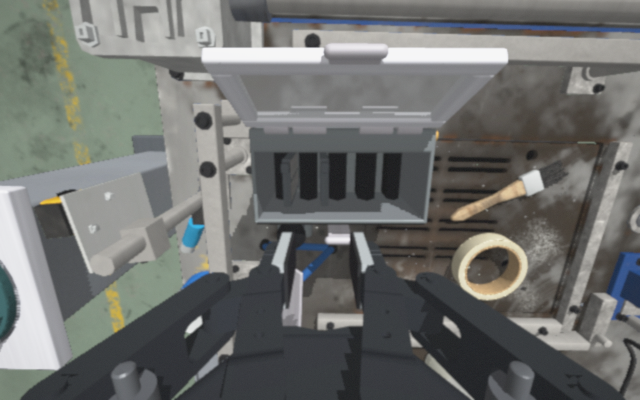

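```bash
python3 -m pendant '[[0,-1,0,0.062,1,0.023,-0.3],[0,-1,0,0.062,1,0.023,-0.3],[0,-1,0,0.062,1,0.023,-0.3],[0,-1,0,0.062,1,0.023,-0.3],[0,-1,0,0.062,1,0.023,-0.3],[0,-1,0,0.062,1,0.023,-0.3],[0,-1,0,0.062,1,0.023,-0.3],[0,-1,0,0.062,1,0.023,-0.3],[0,-1,0,0.062,1,0.023,-0.3],[0.3,-0.9,1,0,0.06,0,-0.3],[0.3,-0.9,1,0,0,0,-0.3],[0.3,-0.9,1,0,0,0,-0.3]]' && python3 -m pendant '[[0.3,-0.9,0.9,0,0,0,-0.3],[0,0,0,0,0,0,-0.3],[0,0,0,0,0,0,-0.3],[0,0,0,0,0,0,-0.3]]'
python3 - <<'E'
from h import *
need(grasp(2),RG)
E
```

```text
t: 19.22
position: [0.6217, -0.0347, 0.1749]
orientation: [0.011, 0.925, -0.005, 0.379]
contact_force: [0.7, 0.1, 0.4]
grip_width: 0.0299
t: 19.55
position: [0.6289, -0.0513, 0.1594]
orientation: [0.011, 0.925, -0.005, 0.379]
contact_force: [0.3, 0.7, -0.4]
grip_width: 0.03
rot units [-0.011 -0.084  0.007] | shift units after rot [ 3.838  0.036 -0.23 ] | shift now [ 3.84   0.038 -0.202]
```

```bash
python3 -m pendant '[[0.4,0.04,-0.22,0,-0.09,0,-0.3],[0.8,0,0,0,0,0,-0.3],[0.8,0,0,0,0,0,-0.3],[0.8,0,0,0,0,0,-0.3],[0.6,0,0,0,0,0,-0.3],[0.25,0,0,0,0,0,-0.3],[0,0,0,0,0,0,-0.3],[0,0,0,0,0,0,-1],[0,0,0,0,0,0,-1],[0,0,0,0,0,0,-1],[0,0,0,0,0,0,-1]]' 60
python3 - <<'E'
from h import *
need(grasp(2),RG)
E
python3 -m pendant '[[-0.2,0,-0.2,0,0,0,-1],[-0.4,0,-0.4,0,0,0,-1],[-0.7,0,-0.7,0,0,0,-1],[-0.8,0,-0.8,0,0,0,-1],[-0.8,0,-0.8,0,0,0,-1],[-0.8,0,-0.8,0,0,0,-1],[-0.7,0,-0.7,0,0,0,-1],[0,0,0,0,0,0,-1]]'
python3 - <<'E'
from h import *
held(); need(slot(2,.0805),RB); print(read_state()['contact_force'])
E
```

```text
t: 20.47
position: [0.5745, -0.0495, 0.1119]
orientation: [0.011, 0.924, -0.005, 0.383]
contact_force: [-0.5, 0.5, 5.7]
grip_width: 0.0069
rot units [-0.013 -0.003  0.011] | shift units after rot [0.233 0.01  0.014] | shift now [0.233 0.01  0.014]
t: 21.13
position: [0.5761, -0.0499, 0.2395]
orientation: [0.011, 0.922, -0.006, 0.386]
contact_force: [-0.0, -0.3, -1.4]
grip_width: 0.0066
held: z fit [-0.0091 -0.0005] xmax [0.0687 0.0697] y 0.0314 509
rot units [-0.563 -8.925 -0.2  ] | shift units after rot [ 7.831 12.542  2.953] | shift now [ 3.926 12.694  7.126]
[ 0.77999773 -0.66054703 -2.31066732]
```

```bash
python3 -m pendant '[[0,1,0,-0.062,-0.99,-0.022,-1],[0,1,0,-0.062,-0.99,-0.022,-1],[0,1,0,-0.062,-0.99,-0.022,-1],[0,1,0,-0.062,-0.99,-0.022,-1],[0,1,0,-0.062,-0.99,-0.022,-1],[0,1,0,-0.062,-0.99,-0.022,-1],[0,1,0,-0.062,-0.99,-0.022,-1],[0,1,0,-0.062,-0.99,-0.022,-1],[0,1,0,-0.062,-0.99,-0.022,-1],[0,1,0.8,0,0,0,-1],[0,1,0.8,0,0,0,-1],[0,1,0.8,0,0,0,-1]]' && python3 -m pendant '[[0,0.5,0.4,0,0,0,-1],[0.7,0,0,0,0,0,-1],[0.9,0,0,0,0,0,-1],[0.9,0,0,0,0,0,-1],[0.9,0,0,0,0,0,-1],[0.9,0,0,0,0,0,-1],[0.5,0,0,0,0,0,-1],[0.2,0,0,0,0,0,-1],[0,0,0,0,0,0,-1],[0,0,0,0,0,0,-1],[0,0,0,0,0,0,-1]]'
python3 - <<'E'
from h import *
need(slot(2,.0805),RB); print(read_state()['contact_force'])
E
```

```text
t: 22.18
position: [0.6196, 0.1924, 0.2339]
orientation: [-0.009, 0.71, 0.009, 0.704]
contact_force: [0.2, 0.2, -0.9]
grip_width: 0.0068
t: 23.1
position: [0.6288, 0.2021, 0.1358]
orientation: [-0.009, 0.709, 0.01, 0.705]
contact_force: [0.3, -0.3, -2.4]
grip_width: 0.0071
rot units [-0.005 -0.067 -0.018] | shift units after rot [ 2.763  0.021 -0.033] | shift now [ 2.763  0.017 -0.017]
[ 0.25299082 -0.33404876 -2.36248677]
```

```bash
python3 -m pendant '[[0,0,-0.05,0,-0.06,0,-1],[0.4,0,0,0,0,0,-1],[0.4,0,0,0,0,0,-1],[0.4,0,0,0,0,0,-1],[0.4,0,0,0,0,0,-1],[0.4,0,0,0,0,0,-1],[0.4,0,0,0,0,0,-1],[0.3,0,0,0,0,0,-1],[0,0,0,0,0,0,-1]]'
python3 - <<'E'
from h import *
need(slot(2,.0805),RB);s=read_state(); print(s['contact_force'],s['grip_width'])
E
```

```text
t: 23.85
position: [0.6263, 0.2018, 0.0788]
orientation: [-0.009, 0.708, 0.009, 0.706]
contact_force: [0.6, -0.7, -1.1]
grip_width: 0.0064
rot units [-0.005 -0.046 -0.01 ] | shift units after rot [-0.083  0.033  0.092] | shift now [-0.083  0.033  0.092]
[ 0.57397499 -0.66341426 -1.13462719] 0.006398003757701006
```

```bash
python3 -m pendant '[[0,0,0.05,0,0,0,-0.55],[0,0,0,0,0,0,-0.55],[0,0,0,0,0,0,-0.55],[-0.5,0,0,0,0,0,-0.55],[-1,0,0,0,0,0,-0.55],[-1,0,0,0,0,0,-0.55],[-1,0,0,0,0,0,-0.55],[-1,0,0,0,0,0,-0.55],[-1,0,0,0,0,0,-0.55],[-1,0,0,0,0,0,-0.3],[-1,0,0,0,0,0,-0.3]]'
python3 - <<'E'
from h import *
s,c=snap('wrist','w8.png'); print(s['position'],s['contact_force']); need(grasp(3,.08),RG)
P=pts(c,s);D=P[...,:2]-BX[:2]; a=D@EX[:2]; b=D@EY[:2]; z=P[...,2]
m=(z>.085)&(z<.125)&(abs(b)<.03)&(abs(a)<.075)
for lo,hi in((-.075,-.036),(-.036,0),(0,.036)):
  k=m&(a>lo)&(a<hi);print(np.percentile(P[k],[2,50,98],axis=0).round(4).tolist(), np.median(a[k]))
E
```

```text
t: 24.77
position: [0.6282, 0.2018, 0.2331]
orientation: [-0.009, 0.707, 0.01, 0.707]
contact_force: [0.0, -0.3, -1.0]
grip_width: 0.0299
[0.62816123 0.20181377 0.23313158] [ 0.01502574 -0.26346648 -1.04022798]
rot units [0.56  9.061 0.196] | shift units after rot [  2.647 -15.447   2.7  ] | shift now [  3.735 -15.439  -0.761]
[[0.5514, 0.1833, 0.0857], [0.5567, 0.2098, 0.0997], [0.5593, 0.2317, 0.1117]] -0.05328788417583551
[[0.5872, 0.1853, 0.0868], [0.5915, 0.211, 0.1001], [0.5954, 0.2333, 0.1117]] -0.01833059691948281
[[0.6227, 0.185, 0.0939], [0.6265, 0.2103, 0.1], [0.6305, 0.2334, 0.1117]] 0.016536437970288004
```

```bash
python3 - <<'E'
from h import *
for f in('top0','w2'):
    P=np.load(f'pics/{f}.npy')
    m=(P[...,2]>.165)&(P[...,2]<.21)&(P[...,0]>.52)&(P[...,0]<.85)&(P[...,1]<-.10)&(P[...,1]>-.3)
    Q=P[m]; print(f,m.sum(), np.percentile(Q[:,1],[95,99,100]), np.percentile(Q[:,0],[0,1]),np.percentile(Q[:,2],[50,99]))
    for off in(-.006,.006):
        g=grasp(3,.004,off)
        for U in (.0,.08):
            Q=(P.reshape(-1,3)-(g+U*UR))@RG
            w=P.reshape(-1,3)
            k=(abs(Q[:,1])<.07)&(Q[:,0]>-.4)&(Q[:,0]<-.05)&(abs(Q[:,2])<.08)&(w[:,2]<.4)&(w[:,2]>.01)&(w[:,0]>.5)
            print(f,off,U,k.sum(), Q[k].min(0).round(3) if k.any() else '', Q[k].max(0).round(3) if k.any() else '')
            if k.any(): i=np.where(k)[0]; i=i[::max(1,len(i)//6)]; print(w[i].round(3).tolist())
E
```

```text
top0 6029 [-0.17480963 -0.17126632 -0.17063994] [0.52045335 0.53474606] [0.16770726 0.18134071]
top0 -0.006 0.0 387 [-0.183 -0.07  -0.048] [-0.05  -0.062  0.08 ]
[[0.754, -0.179, 0.182], [0.722, -0.171, 0.162], [0.701, -0.171, 0.134], [0.665, -0.175, 0.18], [0.643, -0.171, 0.163], [0.614, -0.171, 0.178], [0.572, -0.174, 0.179]]
top0 -0.006 0.08 131 [-0.103 -0.07   0.029] [-0.05  -0.062  0.08 ]
[[0.754, -0.179, 0.182], [0.74, -0.179, 0.18], [0.73, -0.175, 0.176], [0.719, -0.179, 0.18], [0.713, -0.171, 0.159], [0.697, -0.173, 0.181], [0.686, -0.178, 0.179]]
top0 0.006 0.0 0  
top0 0.006 0.08 0  
w2 3261 [-0.17023871 -0.16980946 -0.16908156] [0.53404269 0.53652001] [0.16853818 0.18067051]
w2 -0.006 0.0 678 [-0.094 -0.07  -0.05 ] [-0.05  -0.063  0.024]
[[0.62, -0.171, 0.128], [0.612, -0.171, 0.151], [0.598, -0.17, 0.163], [0.578, -0.172, 0.17], [0.575, -0.171, 0.177], [0.613, -0.173, 0.179]]
w2 -0.006 0.08 0  
w2 0.006 0.0 0  
w2 0.006 0.08 0
```

```bash
python3 -m pendant '[[0,-1,0,0.062,1,0.022,-0.3],[0,-1,0,0.062,1,0.022,-0.3],[0,-1,0,0.062,1,0.022,-0.3],[0,-1,0,0.062,1,0.022,-0.3],[0,-1,0,0.062,1,0.022,-0.3],[0,-1,0,0.062,1,0.022,-0.3],[0,-1,0,0.062,1,0.022,-0.3],[0,-1,0,0.062,1,0.022,-0.3],[0,-1,0,0.062,1,0.022,-0.3],[0.4,-1,0.4,0,0.06,0,-0.3],[0.4,-1,0.4,0,0,0,-0.3],[0.4,-1,0.4,0,0,0,-0.3]]' && python3 -m pendant '[[0.4,-1,0.4,0,0,0,-0.3],[0.4,-1,0.4,0,0,0,-0.3],[0.4,-1,0.4,0,0,0,-0.3],[0.2,-0.15,0.1,0,0,0,-0.3],[0,0,0,0,0,0,-0.3],[0,0,0,0,0,0,-0.3]]'
python3 - <<'E'
from h import *
need(grasp(3,.004,0),RG)
E
```

```text
t: 25.82
position: [0.6274, -0.0393, 0.1955]
orientation: [0.011, 0.925, -0.005, 0.379]
contact_force: [0.1, 0.1, -1.5]
grip_width: 0.0294
t: 26.32
position: [0.6236, -0.1011, 0.1582]
orientation: [0.011, 0.925, -0.005, 0.379]
contact_force: [0.8, 0.7, -0.2]
grip_width: 0.0295
rot units [-0.012 -0.097  0.001] | shift units after rot [ 3.652  0.027 -0.131] | shift now [ 3.653  0.028 -0.1  ]
```

```bash
python3 -m pendant '[[0.4,0.03,-0.13,0,-0.1,0,-0.3],[0.8,0,0,0,0,0,-0.3],[0.8,0,0,0,0,0,-0.3],[0.8,0,0,0,0,0,-0.3],[0.4,0,0,0,0,0,-0.3],[0.25,0,0,0,0,0,-0.3],[0,0,0,0,0,0,-0.3],[0,0,0,0,0,0,-1],[0,0,0,0,0,0,-1],[0,0,0,0,0,0,-1],[0,0,0,0,0,0,-1]]' 60
python3 - <<'E'
from h import *
need(grasp(3,.004,0),RG)
E
python3 -m pendant '[[-0.2,0,-0.2,0,0,0,-1],[-0.4,0,-0.4,0,0,0,-1],[-0.7,0,-0.7,0,0,0,-1],[-0.8,0,-0.8,0,0,0,-1],[-0.8,0,-0.8,0,0,0,-1],[-0.8,0,-0.8,0,0,0,-1],[-0.7,0,-0.7,0,0,0,-1],[0,0,0,0,0,0,-1]]'
python3 - <<'E'
from h import *
c=camera('wrist'); held(); need(slot(3,.0805,0),RB); print(read_state()['contact_force'])
E
```

```text
t: 27.23
position: [0.5736, -0.0993, 0.1125]
orientation: [0.011, 0.924, -0.005, 0.383]
contact_force: [-0.2, 1.9, 5.6]
grip_width: 0.007
rot units [-0.015  0.01   0.011] | shift units after rot [0.268 0.003 0.024] | shift now [0.268 0.003 0.024]
t: 27.9
position: [0.575, -0.0997, 0.2405]
orientation: [0.011, 0.922, -0.006, 0.387]
contact_force: [0.5, 0.0, -0.7]
grip_width: 0.0066Traceback (most recent call last):
  File "<stdin>", line 2, in <module>
  File "h.py", line 37, in held
    q=Q[m]; print('held: z fit',np.polyfit(q[:,0],q[:,2],1).round(4),'xmax',np.percentile(q[:,0],[99,100]).round(4),'y',np.median(q[:,1]).round(4),len(q))
                                ~~~~~~~~~~^^^^^^^^^^^^^^^^^
    raise TypeError("expected non-empty vector for x")
TypeError: expected non-empty vector for x
```

```bash
sed -i "s/(Q\[...,1\]>.025)/(Q[...,1]>.022)/" h.py; python3 - <<'E'
from h import *
held(); need(slot(3,.0805,0),RB)
E
python3 -m pendant '[[0,1,0,-0.062,-0.99,-0.022,-1],[0,1,0,-0.062,-0.99,-0.022,-1],[0,1,0,-0.062,-0.99,-0.022,-1],[0,1,0,-0.062,-0.99,-0.022,-1],[0,1,0,-0.062,-0.99,-0.022,-1],[0,1,0,-0.062,-0.99,-0.022,-1],[0,1,0,-0.062,-0.99,-0.022,-1],[0,1,0,-0.062,-0.99,-0.022,-1],[0,1,0,-0.062,-0.99,-0.022,-1],[0,1,0.8,0,0,0,-1],[0,1,0.8,0,0,0,-1],[0,1,0.8,0,0,0,-1]]'
python3 - <<'E'
from h import *
held(); need(slot(3,.0805,0),RB)
E
```

```text
held: z fit [-0.0064 -0.0003] xmax [0.0684 0.0694] y 0.0236 593
rot units [-0.557 -8.977 -0.211] | shift units after rot [ 7.739 15.313  4.937] | shift now [ 2.533 15.555  8.389]
t: 29.05
position: [0.6181, 0.1427, 0.2344]
orientation: [-0.009, 0.711, 0.009, 0.703]
contact_force: [2.1, -0.2, -1.2]
grip_width: 0.0069
held: z fit [ 0.0076 -0.0008] xmax [0.1198 0.12  ] y 0.0236 706
rot units [ 0.008 -0.07  -0.049] | shift units after rot [7.697 3.081 2.177] | shift now [7.696 3.047 2.226]
```

```bash
python3 -m pendant '[[0,1,0.7,0,0,-0.04,-1],[0,1,0.7,0,0,0,-1],[0,1,0.6,0,0,0,-1],[0.7,0.08,0.1,0,0,0,-1],[0.9,0,0,0,0,0,-1],[0.9,0,0,0,0,0,-1],[0.9,0,0,0,0,0,-1],[0.9,0,0,0,0,0,-1],[0.5,0,0,0,0,0,-1],[0,0,0,0,0,0,-1],[0,0,0,0,0,0,-1],[0,0,0,0,0,0,-1]]'
python3 - <<'E'
from h import *
need(slot(3,.0805,0),RB); print(read_state()['contact_force'])
E
```

```text
t: 30.1
position: [0.6602, 0.2044, 0.1402]
orientation: [-0.01, 0.709, 0.008, 0.705]
contact_force: [-0.4, -0.1, -1.3]
grip_width: 0.0069
rot units [-0.005 -0.07   0.024] | shift units after rot [2.983 0.244 0.193] | shift now [2.981 0.251 0.212]
[-0.40192141 -0.11453541 -1.34114846]
```

```bash
python3 -m pendant '[[0.2,0.2,0.16,0,-0.06,0,-1],[0.4,0,0,0,0,0,-1],[0.4,0,0,0,0,0,-1],[0.4,0,0,0,0,0,-1],[0.4,0,0,0,0,0,-1],[0.4,0,0,0,0,0,-1],[0.4,0,0,0,0,0,-1],[0.3,0,0,0,0,0,-1],[0,0,0,0,0,0,-1]]'
python3 - <<'E'
from h import *
need(slot(3,.0805,0),RB);s=read_state(); print(s['contact_force'],s['grip_width'])
E
```

```text
t: 30.85
position: [0.6619, 0.2081, 0.0796]
orientation: [-0.01, 0.708, 0.008, 0.706]
contact_force: [-0.1, 0.3, -2.1]
grip_width: 0.007
rot units [-0.006 -0.042  0.03 ] | shift units after rot [-0.044  0.064  0.104] | shift now [-0.044  0.064  0.104]
[-0.1394752   0.33146543 -2.12179757] 0.007043014988598699
```

Release, rise, and check the box.

```bash
python3 -m pendant '[[0,0,0.05,0,0,0,-0.55],[0,0,0,0,0,0,-0.55],[0,0,0,0,0,0,-0.55],[-0.5,0,0,0,0,0,-0.55],[-1,0,0,0,0,0,-0.55],[-1,0,0,0,0,0,-0.55],[-1,0,0,0,0,0,-0.55],[-1,0,0,0,0,0,-0.55],[-1,0,0,0,0,0,-0.55],[-1,0,0,0,0,0,-0.55],[-1,0,0,0,0,0,-1],[-1,0,0,0,0,0,-1]]'
python3 - <<'E'
from h import *
s,c=snap('wrist','w9.png'); print(s['position'],s['contact_force'])
P=pts(c,s); np.save('pics/w9.npy',P);D=P[...,:2]-BX[:2]; a=D@EX[:2]; b=D@EY[:2]; z=P[...,2]
m=(z>.085)&(z<.125)&(abs(b)<.03)&(abs(a)<.075)
for lo,hi in((-.075,-.036),(-.036,0),(0,.036),(.036,.075)):
  k=m&(a>lo)&(a<hi);print(np.percentile(P[k],[2,50,98],axis=0).round(4).tolist(), np.median(a[k]))
s,c=snap('top','t9.png'); P=pts(c); np.save('pics/t9.npy',P)
for nm in('pics/w9.npy','pics/t9.npy'):
    P=np.load(nm); D=P[...,:2]-BX[:2]; a=D@EX[:2]; b=D@EY[:2]; z=P[...,2]
    m=(abs(a)<.06)&(b>.045)&(b<.13)&(z>.13)&(z<.23); Q=np.stack([b[m],z[m]],1); print(nm,len(Q),np.polyfit(Q[:,0],Q[:,1],1),Q.min(0),np.percentile(Q,99,axis=0), np.degrees(np.arctan(np.polyfit(Q[:,0],Q[:,1],1)[0])))
    m=(abs(a+.03)<.06)&(b<-.03)&(b>-.12)&(z>.09)&(z<.14)
    print('pump',np.median(P[(z>.095)&(z<.107)&(b<-.045)&(b>-.1)&(a<-.02)&(a>-.09)],0), 'catch', [np.percentile(P[(z>.11)&(z<.14)&(b<-.040)&(b>-.07)&(abs(a)<.03)],q,axis=0).round(4).tolist() for q in (2,50,98)])
E
```

```text
t: 31.85
position: [0.664, 0.2088, 0.2541]
orientation: [-0.01, 0.707, 0.008, 0.707]
contact_force: [0.1, -0.4, 0.1]
grip_width: 0.0003
[0.66395504 0.20876493 0.2541105 ] [ 0.09235021 -0.44575697  0.07168554]
[[0.5514, 0.1839, 0.0862], [0.5575, 0.2104, 0.0998], [0.5594, 0.2317, 0.1111]] -0.05242837150061402
[[0.587, 0.1851, 0.0857], [0.5924, 0.2115, 0.0998], [0.5952, 0.2334, 0.1116]] -0.017463108037223726
[[0.6228, 0.185, 0.0869], [0.6272, 0.2106, 0.1], [0.6311, 0.2334, 0.1115]] 0.017349804766127984
[[0.6565, 0.1829, 0.0939], [0.6608, 0.209, 0.1003], [0.6647, 0.2315, 0.1117]] 0.05087617664933977
pics/w9.npy 9581 [ 2.22927775 -0.01556843] [0.06140243 0.13000201] [0.10316344 0.2106308 ] 65.84015104569536
pump [0.56048276 0.14961431 0.10124279] catch [[0.5965, 0.1549, 0.1252], [0.6118, 0.1587, 0.1283], [0.6256, 0.1614, 0.1301]]
pics/t9.npy 25 [-0.68437204  0.2758394 ] [0.09848868 0.19489376] [0.10298439 0.21255836] -34.38664730897254
pump [0.55803167 0.14703552 0.10113117] catch [[0.5961, 0.1505, 0.1111], [0.6101, 0.1546, 0.1259], [0.6243, 0.1602, 0.1309]]
```

View pics/w9.png

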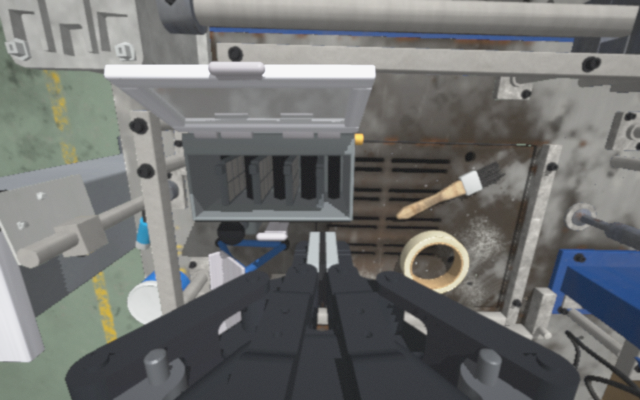

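View pics/t9.png

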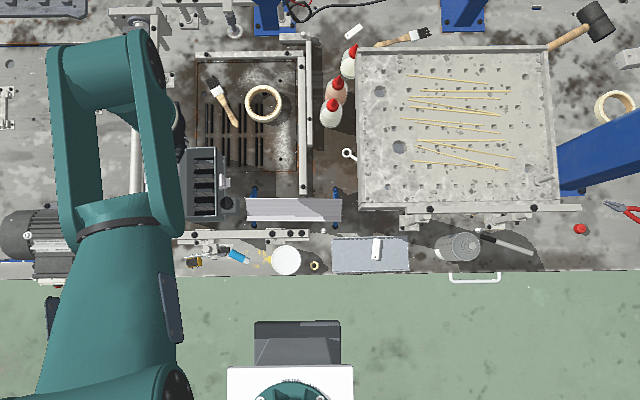

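```bash
cat >> h.py <<'E'
def box(a,b,z): return BX*[1,1,0]-.003*EY*0+a*EX+b*EY+np.array([0,0,z])
E
python3 - <<'E'
from h import *
# note: b above measured about C/BX ; BX used for lid fit
need(box(.035,.135,.254),RB)
P=np.load('pics/w1.npy'); D=P[...,:2]-BX[:2]; a=D@EX[:2]; b=D@EY[:2]; z=P[...,2]
for lo in np.arange(.09,.2,.01):
    m=(abs(a-.035)<.06)&(b>lo)&(b<lo+.01)&(z<.4); print(round(lo,3),m.sum(),np.percentile(z[m],[50,99]).round(3) if m.any() else '')
E
```

```text
rot units [-0.003  0.082  0.007] | shift units after rot [ 0.167  6.757 -1.072] | shift now [ 0.155  6.757 -1.075]
0.09 1456 [0.201 0.211]
0.1 411 [0.201 0.211]
0.11 210 [0.111 0.113]
0.12 812 [0.111 0.118]
0.13 366 [0.111 0.113]
0.14 0 
0.15 658 [0.084 0.091]
0.16 1389 [0.091 0.095]
0.17 839 [0.092 0.095]
0.18 191 [0.086 0.09 ]
0.19 0 
0.2 100 [-0.002  0.001]
```

```bash
python3 -m pendant '[[0,1,-0.5,0,0.08,0,-1],[0,1,-0.5,0,0,0,-1],[0,1,0,0,0,0,-1],[0,1,0,0,0,0,-1],[0,1,0,0,0,0,-1],[0,1,0,0,0,0,-1],[0,1,0,0,0,0,-1],[0,0,0,0,0,0,-1],[0.9,0,0,0,0,0,-1],[0.9,0,0,0,0,0,-1],[0.9,0,0,0,0,0,-1],[0.9,0,0,0,0,0,-1]]'
python3 - <<'E'
from h import *
s,c=snap('wrist','w10.png'); print(s['position'],s['contact_force'])
need(box(.035,.117,.180),RB)
E
```

```text
t: 32.95
position: [0.6394, 0.3472, 0.1785]
orientation: [-0.01, 0.71, 0.008, 0.704]
contact_force: [-0.0, -0.7, 0.1]
grip_width: 0.0
[0.63941436 0.34724804 0.17845139] [-0.00603521 -0.69286049  0.09479906]
rot units [-0.007 -0.17   0.058] | shift units after rot [-0.3   -1.024  0.207] | shift now [-0.298 -1.026  0.203]
```

View pics/w10.png

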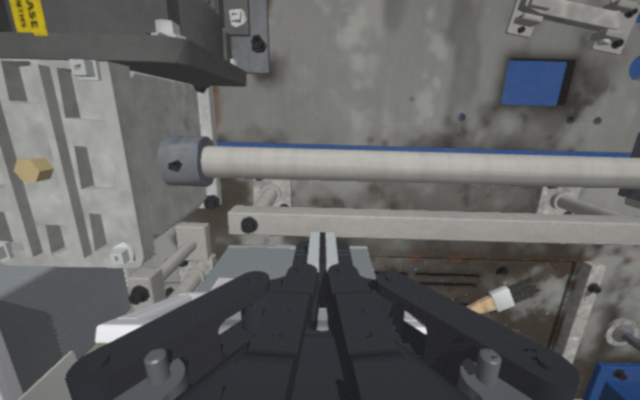

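```bash
python3 -m pendant '[[0,-0.6,0,0,0,0,-1],[0,-0.6,0,0,0,0,-1],[0,-0.6,0,0,0,0,-1],[0,-0.6,0,0,0,0,-1],[0,-0.6,0,0,0,0,-1],[0,-0.6,0,0,0,0,-1],[0,-0.6,0,0,0,0,-1],[0,-0.5,0,0,0,0,-1],[0,0,0,0,0,0,-1]]'
python3 - <<'E'
from h import *
s,c=snap('wrist','w11.png'); print(s['position'],s['contact_force'])
need(box(.035,.043,.180),RB);snap('scene','s11.png')
E
```

```text
t: 33.75
position: [0.6422, 0.2513, 0.1794]
orientation: [-0.01, 0.71, 0.007, 0.704]
contact_force: [0.7, 1.0, 3.4]
grip_width: -0.0002
[0.64223187 0.25130763 0.17941633] [0.71477204 1.0166305  3.35303887]
rot units [-0.022 -0.103  0.034] | shift units after rot [-0.021 -0.027  0.081] | shift now [-0.022 -0.027  0.081]
```

View pics/w11.png

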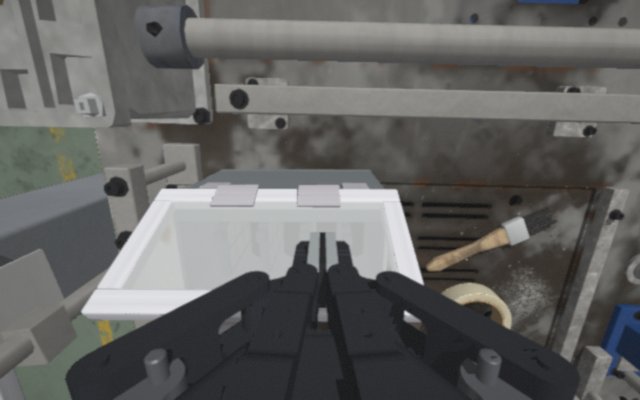

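View pics/s11.png

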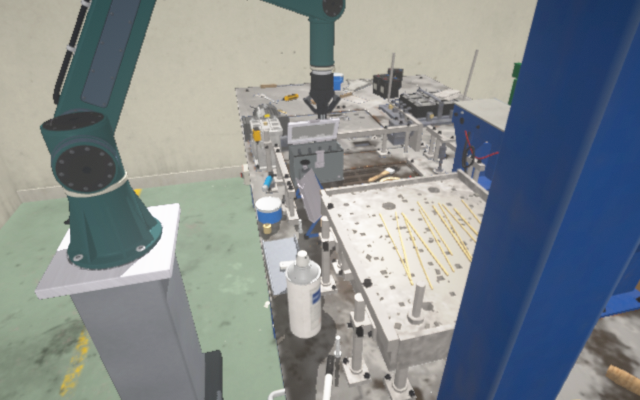

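```bash
python3 -m pendant '[[0.15,-0.5,0,0,0,0,-1],[0.15,-0.45,0,0,0,0,-1],[0.3,-0.4,0,0,0,0,-1],[0.3,-0.4,0,0,0,0,-1],[0.43,-0.25,0,0,0,0,-1],[0.43,-0.25,0,0,0,0,-1],[0.25,-0.12,0,0,0,0,-1],[0,0,0,0,0,0,-1]]'
python3 - <<'E'
from h import *
s,c=snap('wrist','w12.png'); print(s['position'],s['contact_force'])
need(box(.035,-.006,.135),RB)
E
```

```text
t: 34.52
position: [0.643, 0.2053, 0.138]
orientation: [-0.01, 0.71, 0.008, 0.704]
contact_force: [0.3, 0.7, 4.5]
grip_width: -0.0
[0.64301148 0.20530498 0.13796658] [0.31813979 0.74040537 4.53798767]
rot units [-0.009 -0.109  0.038] | shift units after rot [ 0.183 -0.138  0.104] | shift now [ 0.183 -0.138  0.106]
```

View pics/w12.png

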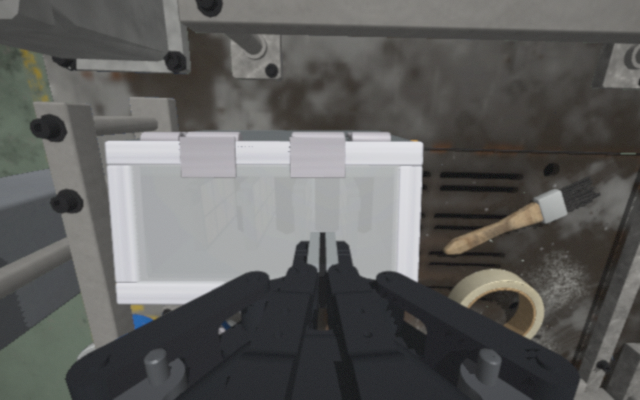

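```bash
python3 -m pendant '[[0,-0.4,0,0,0,0,-1],[0.15,-0.2,0,0,0,0,-1],[0.2,0,0,0,0,0,-1],[0.2,0,0,0,0,0,-1],[0.15,0,0,0,0,0,-1]]'; python3 -m pendant '[[0.15,0,0,0,0,0,-1],[0.1,0,0,0,0,0,-1]]';  python3 -m pendant '[[0.1,0,0,0,0,0,-1],[0.1,0,0,0,0,0,-1]]'
```

```text
t: 34.98
position: [0.6439, 0.1924, 0.1265]
orientation: [-0.011, 0.71, 0.007, 0.705]
contact_force: [0.5, -3.1, 3.8]
grip_width: -0.0001
t: 35.15
position: [0.6441, 0.1921, 0.1232]
orientation: [-0.011, 0.709, 0.007, 0.705]
contact_force: [-6.8, -8.3, 29.6]
grip_width: 0.0003
t: 35.32
position: [0.6441, 0.192, 0.1215]
orientation: [-0.011, 0.709, 0.007, 0.705]
contact_force: [-11.1, -9.5, 43.6]
grip_width: 0.0004
```

```bash
python3 -m pendant '[[-0.5,0,0,0,0,0,-1],[-0.5,0,0,0,0,0,-1],[-1,0,0,0,0,0,-1],[-1,0,0,0,0,0,-1],[-1,0,0,0,0,0,-1],[-1,0,0,0,0,0,-1],[0,0,0,0,0,0,-1]]'
python3 - <<'E'
from h import *
s,c=snap('wrist','w13.png'); P=pts(c,s);D=P[...,:2]-BX[:2]; a=D@EX[:2]; b=D@EY[:2]; z=P[...,2]
m=(abs(a)<.08)&(abs(b-.01)<.04)&(z>.1)&(z<.2)
A=np.c_[a[m],b[m],np.ones(m.sum())]; print(np.linalg.lstsq(A,z[m],rcond=None)[0],m.sum())
m=(abs(a)<.085)&(b>.035)&(b<.05)&(z>.1)&(z<.2); print('back frame',np.median(z[m]))
m=(abs(a)<.085)&(b<-.027)&(b>-.036)&(z>.1)&(z<.2); print('front frame',np.median(z[m]),m.sum())
m=(z>.095)&(z<.107)&(b<-.045)&(b>-.1)&(a<-.02)&(a>-.09); print('pump',np.median(P[m],0),P[m].mean(0),m.sum())
print(s['position'],s['contact_force'])
E
```

```text
t: 35.9
position: [0.646, 0.1946, 0.2202]
orientation: [-0.01, 0.708, 0.008, 0.706]
contact_force: [0.7, 0.2, 0.5]
grip_width: -0.0003
[0.00017381 0.00822267 0.12561955] 16918
back frame 0.1262110772911677
front frame 0.12604897035371576 1821
pump [0.56000443 0.14703175 0.10131966] [0.56007581 0.1466049  0.1011956 ] 517
[0.646042   0.19463814 0.22022929] [0.65975532 0.18937652 0.47180627]
```

View pics/w13.png

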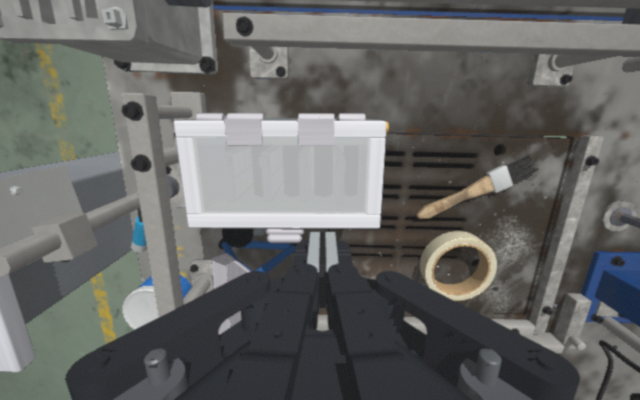

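```bash
python3 - <<'E'
from h import *
for f in ('w1','w9','top0'):
    P=np.load(f'pics/{f}.npy')
    m=(P[...,2]>.0985)&(P[...,2]<.105)&(P[...,0]>.53)&(P[...,0]<.59)&(P[...,1]>.12)&(P[...,1]<.1685)
    m=cv2.morphologyEx(m.astype(np.uint8),cv2.MORPH_OPEN,np.ones((3,3)))>0
    Q=P[m]; print(f,m.sum(),Q.min(0).round(4),Q.max(0).round(4),(cv2.minEnclosingCircle((Q[:,:2]*1000).astype(np.float32))),Q.mean(0))
    
need([.560,.149,.135],RB)
P=np.load('pics/t9.npy');F=cv2.imread('pics/t9.png')
m=(F.min(-1)>215); m[:, :330]=0; m[:,410:]=0; m[:235]=0; m[275:]=0
v,u=np.where(m); r=cv2.minAreaRect(np.c_[u,v].astype(np.float32)); print('tag px',r); Q=P[m]; print(np.median(Q,0),cv2.minAreaRect((Q[:,:2]*1000).astype(np.float32)))
E
```

```text
w1 322 [0.5449 0.1346 0.0987] [0.5737 0.1645 0.104 ] ((559.623291015625, 149.16090393066406), 15.703858375549316) [0.55946112 0.149769   0.1012022 ]
w9 515 [0.5441 0.1341 0.0985] [0.5748 0.1627 0.1037] ((559.1909790039062, 149.1968994140625), 15.886996269226074) [0.55976517 0.1493941  0.10124118]
top0 51 [0.5502 0.1352 0.0989] [0.5698 0.1575 0.1045] ((559.7820434570312, 145.87814331054688), 12.855096817016602) [0.56118452 0.14705842 0.10109951]
rot units [-0.005 -0.059  0.027] | shift units after rot [ 4.159 -2.164 -4.318] | shift now [ 4.186 -2.156 -4.296]
tag px ((369.5199890136719, 253.6400146484375), (34.79551315307617, 76.2752685546875), 88.21009063720703)
[ 0.44356456 -0.22382109  0.00998758] ((431.4324951171875, -179.07579040527344), (89.35200500488281, 260.0054931640625), 0.9474914073944092)
```

```bash
python3 -m pendant '[[0,-0.54,-1,0,-0.05,0,-1],[0,-0.54,-1,0,0,0,-1],[0,-0.54,-1,0,0,0,-1],[0,-0.54,-1,0,0,0,-1],[0,0,-0.3,0,0,0,-1],[0.8,0,0,0,0,0,-1],[0.8,0,0,0,0,0,-1],[0.8,0,0,0,0,0,-1],[0.8,0,0,0,0,0,-1],[0.6,0,0,0,0,0,-1],[0,0,0,0,0,0,-1],[0,0,0,0,0,0,-1]]'
python3 - <<'E'
from h import *
need([.560,.149,.100],RB)
E
```

```text
t: 36.95
position: [0.558, 0.1491, 0.1395]
orientation: [-0.01, 0.71, 0.008, 0.704]
contact_force: [-0.2, -0.2, -0.4]
grip_width: -0.0003
rot units [-0.003 -0.084  0.03 ] | shift units after rot [ 1.977 -0.01   0.099] | shift now [ 1.977 -0.005  0.113]
```

```bash
python3 -m pendant '[[0.5,0,0.1,0,-0.06,0,-1],[0.5,0,0,0,0,0,-1],[0.5,0,0,0,0,0,-1],[0.4,0,0,0,0,0,-1],[0.2,0,0,0,0,0,-1],[0.2,0,0,0,0,0,-1],[0.2,0,0,0,0,0,-1],[0.1,0,0,0,0,0,-1]]';python3 -m pendant '[[0.1,0,0,0,0,0,-1],[0.1,0,0,0,0,0,-1]]';python3 -m pendant '[[0.1,0,0,0,0,0,-1],[0,0,0,0,0,0,-1]]'
```

```text
t: 37.62
position: [0.5607, 0.1491, 0.0892]
orientation: [-0.01, 0.707, 0.008, 0.707]
contact_force: [-2.6, -0.8, 8.7]
grip_width: -0.0001
t: 37.78
position: [0.5608, 0.1492, 0.0874]
orientation: [-0.01, 0.707, 0.008, 0.707]
contact_force: [-11.9, -0.9, 42.9]
grip_width: -0.0004
t: 37.95
position: [0.5608, 0.1492, 0.0875]
orientation: [-0.01, 0.706, 0.008, 0.708]
contact_force: [-11.2, -2.0, 39.8]
grip_width: -0.0004
```

```bash
python3 -m pendant '[[-0.3,0,0,0,0,0,-1],[-0.4,0,0,0,0,0,-1],[-0.8,0,0,0,0,0,-1],[-1,0,0,0,0,0,-1],[-1,0,0,0,0,0,-1],[-1,0,0,0,0,0,-1],[-1,0,0,0,0,0,-1],[-1,0,0,0,0,0,-1],[-1,0,0,0,0,0,-1],[0,0,0,0,0,0,-1]]'
python3 - <<'E'
from h import *
s,c=snap('wrist','w14.png'); P=pts(c,s);D=P[...,:2]-BX[:2]; a=D@EX[:2]; b=D@EY[:2]; z=P[...,2]
m=(abs(a)<.085)&(b<-.027)&(b>-.036)&(z>.1)&(z<.2); print('front frame',np.median(z[m]),m.sum())
m=(abs(a)<.085)&(b<.05)&(b>-.036)&(z>.1)&(z<.2); print('lid',np.median(z[m]),m.sum())
m=(P[...,2]>.08)&(P[...,2]<.105)&(P[...,0]>.545)&(P[...,0]<.575)&(P[...,1]>.135)&(P[...,1]<.163); print('pump z',np.median(z[m]),m.sum())
need([.45,-.19,.26],RB)
E
```

```text
t: 38.78
position: [0.5632, 0.1498, 0.2372]
orientation: [-0.01, 0.704, 0.009, 0.71]
contact_force: [0.8, -0.4, -0.1]
grip_width: 0.0
front frame 0.1261019852936662 1817
lid 0.12572896560717664 19371
pump z 0.10129788766284135 618
rot units [-0.004  0.066  0.019] | shift units after rot [ -1.237 -16.831  -6.057] | shift now [ -1.244 -16.835  -6.044]
```

View pics/w14.png

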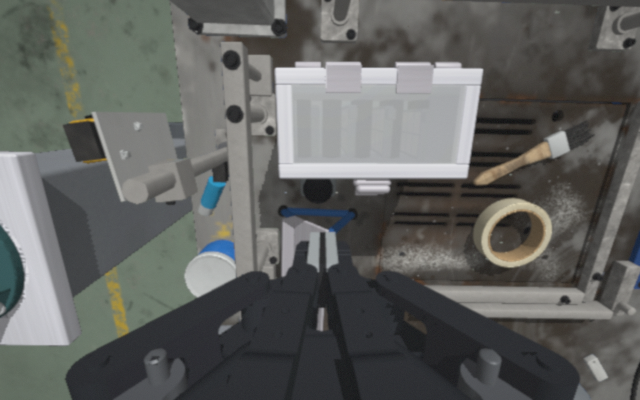

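```bash
python3 -m pendant '[[-0.2,-1,-0.36,0,0.05,0,-0.3],[-0.2,-1,-0.36,0,0,0,-0.3],[-0.2,-1,-0.36,0,0,0,-0.3],[-0.2,-1,-0.36,0,0,0,-0.3],[-0.2,-1,-0.36,0,0,0,-0.3],[-0.2,-1,-0.36,0,0,0,-0.3],[0,-1,-0.36,0,0,0,-0.3],[0,-1,-0.36,0,0,0,-0.3],[0,-1,-0.36,0,0,0,-0.3],[0,-1,-0.36,0,0,0,-0.3],[0,-1,-0.36,0,0,0,-0.3],[0,-1,-0.36,0,0,0,-0.3]]' && python3 -m pendant '[[0,-1,-0.36,0,0,0,-0.3],[0,-1,-0.36,0,0,0,-0.3],[0,-1,-0.36,0,0,0,-0.3],[0,-1,-0.36,0,0,0,-0.3],[0,-0.8,-0.3,0,0,0,-0.3],[0,0,0,0,0,0,-0.3],[0,0,0,0,0,0,-0.3],[0,0,0,0,0,0,-0.3]]'
python3 - <<'E'
from h import *
s,c=snap('wrist','w15.png'); P=pts(c,s); np.save('pics/w15.npy',P); print(s['position'],s['qpos'].round(3))
E
```

```text
t: 39.83
position: [0.4793, -0.0933, 0.2565]
orientation: [-0.01, 0.709, 0.009, 0.705]
contact_force: [-0.4, -0.3, -0.4]
grip_width: 0.0298
t: 40.5
position: [0.4479, -0.1888, 0.2574]
orientation: [-0.009, 0.709, 0.009, 0.705]
contact_force: [-0.2, 0.1, 0.4]
grip_width: 0.0304
[ 0.44794608 -0.18875668  0.25735498] [-0.539  0.17   1.709 -0.003  1.265 -0.563]
```

View pics/w15.png

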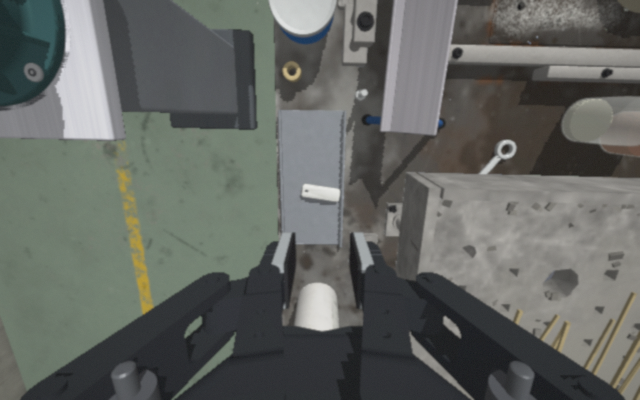

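```bash
python3 - <<'E'
from h import *
F=cv2.imread('pics/w15.png'); P=np.load('pics/w15.npy')
hsv=cv2.cvtColor(F,cv2.COLOR_BGR2HSV); m=(hsv[...,2]>205)&(hsv[...,1]<30); m[:175]=0;m[212:]=0;m[:,:290]=0;m[:,350:]=0
v,u=np.where(m); r=cv2.minAreaRect(np.c_[u,v].astype(np.float32)); print(len(v),r)
Q=P[m]; Q=Q[(Q[:,2]>.004)&(Q[:,2]<.02)]; print(len(Q),Q.mean(0),np.median(Q[:,2]),cv2.minAreaRect((Q[:,:2]*1000).astype(np.float32)))
w,V=np.linalg.eigh(np.cov(Q[:,:2].T)); print('long dir',V[:,1],np.degrees(np.arctan2(V[1,1],V[0,1])))
m=(P[...,0]>.39)&(P[...,0]<.49)&(P[...,1]>-.32)&(P[...,1]<-.1)&(abs(P[...,2])<.03); 
for x in np.arange(.385,.50,.006):
    k=m&(P[...,0]>x)&(P[...,0]<x+.006); print(round(x,3),k.sum(),np.percentile(P[...,2][k],[50,95]).round(4) if k.any() else '')
E
```

```text
365 ((320.41943359375, 191.5436248779297), (36.087608337402344, 10.99114990234375), 8.426968574523926)
362 [ 0.4455714  -0.22223414  0.01011113] 0.010253611079091535 ((444.506591796875, -222.73744201660156), (15.681641578674316, 52.1345100402832), 82.61077880859375)
long dir [-0.99056129  0.1370705 ] 172.12163619506413
0.385 118 [0.0022 0.0112]
0.391 539 [0.0018 0.0031]
0.397 559 [0.0017 0.0032]
0.403 543 [0.0018 0.0032]
0.409 581 [0.0018 0.0031]
0.415 612 [0.0018 0.005 ]
0.421 611 [0.0019 0.0096]
0.427 592 [0.0018 0.0102]
0.433 606 [0.0019 0.01  ]
0.439 601 [0.0018 0.0101]
0.445 609 [0.0018 0.0099]
0.451 605 [0.0018 0.0102]
0.457 600 [0.0019 0.0101]
0.463 607 [0.0019 0.01  ]
0.469 640 [0.002  0.0117]
0.475 540 [0.0013 0.0123]
0.481 600 [-0.0001  0.0012]
0.487 294 [-0.0001  0.0012]
0.493 0 
0.499 0
```

```bash
python3 - <<'E'
from h import *
need([.4455,-.2225,.06],down(82.3,1)); need([.4455,-.2225,.004],down(82.3,1))
E
```

```text
rot units [-16.16   -0.049  -0.024] | shift units after rot [ 9.876 -0.097 -1.699] | shift now [ 9.879 -1.682 -0.135]
rot units [-16.16   -0.049  -0.024] | shift units after rot [12.676 -0.097 -1.699] | shift now [12.679 -1.679 -0.123]
```

```bash
python3 -m pendant '[[0,0,0,-1,0,0,-0.2],[0,0,0,-1,0,0,-0.2],[0,0,0,-1,0,0,-0.2],[0,0,0,-1,0,0,-0.2],[0,0,0,-1,0,0,-0.2],[0,0,0,-1,0,0,-0.2],[0,0,0,-1,0,0,-0.2],[0,0,0,-1,0,0,-0.2],[0,0,0,-1,0,0,-0.2],[0,0,0,-1,0,0,-0.2],[0,0,0,-1,0,0,-0.2],[0,0,0,-1,0,0,-0.2]]' 40 && python3 -m pendant '[[0.3,0,-0.4,-1,0,0,-0.2],[0.8,0,-0.4,-1,0,0,-0.2],[1,0,-0.4,-1,0,0,-0.2],[1,0,-0.5,-1,0,0,-0.2],[1,0,0,-0.16,0,0,-0.2],[1,0,0,0,0,0,-0.2],[1,0,0,0,0,0,-0.2],[1,0,0,0,0,0,-0.2],[1,0,0,0,0,0,-0.2],[0.8,0,0,0,0,0,-0.2],[0,0,0,0,0,0,-0.2],[0,0,0,0,0,0,-0.2]]'
python3 - <<'E'
from h import *
s,c=snap('wrist','w16.png'); print(s['position'],s['qpos'].round(3)); need([.4455,-.2225,.004],down(82.3,1))
E
```

```text
t: 41.55
position: [0.4485, -0.1883, 0.258]
orientation: [-0.363, 0.608, 0.363, 0.605]
contact_force: [-0.1, -0.3, 1.1]
grip_width: 0.0345
t: 42.55
position: [0.4354, -0.2204, 0.0797]
orientation: [-0.464, 0.534, 0.467, 0.531]
contact_force: [-0.2, -0.4, 0.4]
grip_width: 0.0342
[ 0.43542754 -0.22040425  0.07966234] [-0.607  0.405  1.907 -0.005  0.833 -2.041]
rot units [ 0.007 -0.029 -0.036] | shift units after rot [ 3.826 -0.472 -0.009] | shift now [ 3.824e+00 -4.840e-01  1.000e-03]
```

View pics/w16.png

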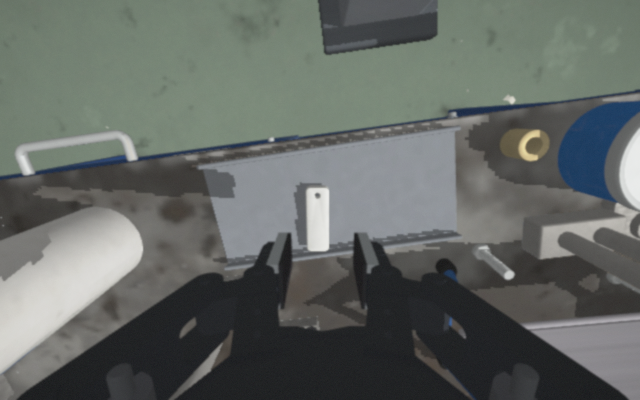

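```bash
python3 -m pendant '[[0.4,-0.24,0,0,-0.03,-0.03,-0.2],[0.7,-0.24,0,0,0,0,-0.2],[0.7,0,0,0,0,0,-0.2],[0.7,0,0,0,0,0,-0.2],[0.5,0,0,0,0,0,-0.2],[0.3,0,0,0,0,0,-0.2],[0.2,0,0,0,0,0,-0.2],[0,0,0,0,0,0,-0.2],[0,0,0,0,0,0,-0.2],[0,0,0,0,0,0,-0.2]]'
python3 - <<'E'
from h import *
s=read_state(); print(s['contact_force']); need([.4455,-.2225,.004],down(82.3,1))
E
```

```text
t: 43.43
position: [0.4457, -0.2232, 0.0108]
orientation: [-0.466, 0.533, 0.465, 0.532]
contact_force: [0.5, 0.7, -0.4]
grip_width: 0.0342
[ 0.46988848  0.67558498 -0.4026148 ]
rot units [-0.004 -0.007  0.007] | shift units after rot [0.339 0.014 0.035] | shift now [0.338 0.014 0.035]
```

```bash
python3 -m pendant '[[0.18,0,0.03,0,0,0,-0.2],[0.14,0,0,0,0,0,-0.2],[0,0,0,0,0,0,-0.2],[0,0,0,0,0,0,-0.2]]'; python3 -m pendant '[[0,0,0,0,0,0,-1],[0,0,0,0,0,0,-1],[0,0,0,0,0,0,-1],[0,0,0,0,0,0,-1],[0,0,0,0,0,0,-1]]' 40
python3 -m pendant '[[-0.3,0,0,0,0,0,-1],[-0.6,0,0,0,0,0,-1],[-1,0,0,0,0,0,-1],[-1,0,0,0,0,0,-1],[-1,0,0,0,0,0,-1],[0,0,0,0,0,0,-1]]'
python3 - <<'E'
from h import *
s,c=snap('wrist','w17.png')
Q=inhand(c); F=c['frame']; m=(F.min(-1)>150)&(abs(Q[...,2])<.03)&(abs(Q[...,0])<.03)&(Q[...,1]>.010)&(Q[...,1]<.05); q=Q[m]; print(len(q),np.percentile(q,[2,50,98],axis=0).round(4))
E
```

```text
t: 43.77
position: [0.4452, -0.2223, 0.0037]
orientation: [-0.465, 0.533, 0.465, 0.532]
contact_force: [-0.6, -0.4, 0.7]
grip_width: 0.0342
t: 44.18
position: [0.4454, -0.2224, 0.004]
orientation: [-0.465, 0.533, 0.465, 0.532]
contact_force: [0.0, 0.5, 3.9]
grip_width: 0.0164
t: 44.68
position: [0.4474, -0.2237, 0.0852]
orientation: [-0.467, 0.532, 0.463, 0.533]
contact_force: [-0.4, 0.1, 1.0]
grip_width: 0.0166
811 [[-0.0075  0.014  -0.0068]
 [-0.0063  0.0209  0.0024]
 [-0.004   0.0277  0.0102]]
```

View pics/w17.png

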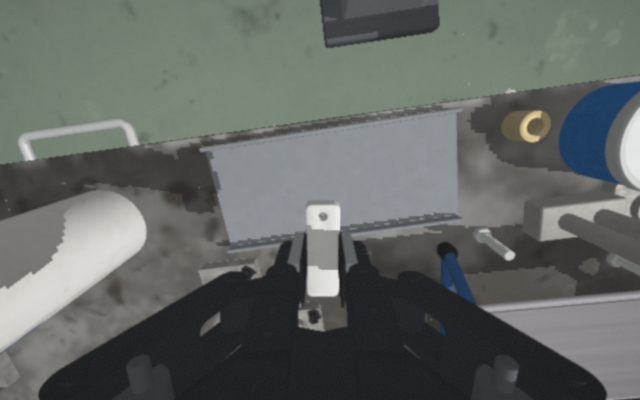

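```bash
python3 -m pendant '[[-1,0,0,0,0,0,-1],[-1,0,0,0,0,0,-1],[-1,0,0,0,0,0,-1],[-1,0,0,0,0,0,-1],[-1,0,0,0,0,0,-1],[-1,0,0,0,0,0,-1],[-1,0,0,-0.6,0,0,-1],[-1,0,0,-0.6,0,0,-1],[0,0,0,-0.64,0,0,-1],[0,0,0,0,0,0,-1]]' && python3 - <<'E'
from h import *
need(box(0,.006,.24),down(91.5,1)); need(box(0,.006,.1285),down(91.5,1))
E
```

```text
t: 45.57
position: [0.4458, -0.2226, 0.2422]
orientation: [0.507, -0.493, -0.507, -0.493]
contact_force: [-0.6, -0.3, 0.5]
grip_width: 0.0167
rot units [ 0.018 -0.01   0.007] | shift units after rot [ 0.109 -8.772 21.607] | shift now [ 0.096 -8.806 21.593]
rot units [ 0.018 -0.01   0.007] | shift units after rot [ 5.684 -8.772 21.607] | shift now [ 5.671 -8.803 21.598]
```

```bash
python3 -m pendant '[[0,-0.2,0.8,0,0,0,-1],[0,-0.4,1,0,0,0,-1],[0,-0.4,1,0,0,0,-1],[0,-0.4,1,0,0,0,-1],[0,-0.4,1,0,0,0,-1],[0,-0.4,1,0,0,0,-1],[0,-0.4,1,0,0,0,-1],[0,-0.4,1,0,0,0,-1],[0,-0.4,1,0,0,0,-1],[0,-0.4,1,0,0,0,-1],[0,-0.4,1,0,0,0,-1],[0,-0.4,1,0,0,0,-1]]' && python3 -m pendant '[[0,-0.4,1,0,0,0,-1],[0,-0.4,1,0,0,0,-1],[0,-0.4,1,0,0,0,-1],[0,-0.4,1,0,0,0,-1],[0,-0.4,1,0,0,0,-1],[0,-0.4,1,0,0,0,-1],[0,-0.4,1,0,0,0,-1],[0,-0.4,1,0,0,0,-1],[0,-0.4,1,0,0,0,-1],[0,-0.4,0.8,0,0,0,-1],[0,0,0,0,0,0,-1],[0,0,0,0,0,0,-1]]'
python3 - <<'E'
from h import *
need(box(0,.006,.1285),down(91.5,1))
E
```

```text
t: 46.57
position: [0.5305, 0.0171, 0.24]
orientation: [-0.505, 0.495, 0.507, 0.493]
contact_force: [-0.6, -0.9, 0.4]
grip_width: 0.0168
t: 47.57
position: [0.6054, 0.2143, 0.2397]
orientation: [-0.506, 0.495, 0.507, 0.492]
contact_force: [-0.2, -0.0, -0.1]
grip_width: 0.0168
rot units [-0.002 -0.012 -0.04 ] | shift units after rot [ 5.56  -0.223 -0.02 ] | shift now [ 5.559 -0.242 -0.014]
```

```bash
python3 -m pendant '[[0.5,-0.2,0,0,0,-0.03,-1],[0.9,0,0,0,0,0,-1],[0.9,0,0,0,0,0,-1],[0.9,0,0,0,0,0,-1],[0.8,0,0,0,0,0,-1],[0.6,0,0,0,0,0,-1],[0.3,0,0,0,0,0,-1],[0,0,0,0,0,0,-1],[0,0,0,0,0,0,-1],[0,0,0,0,0,0,-1]]'
python3 - <<'E'
from h import *
s=read_state(); print(s['contact_force']); need(box(0,.006,.1285),down(91.5,1))
s,c=snap('wrist','w18.png')
E
```

```text
t: 48.4
position: [0.6112, 0.2141, 0.1446]
orientation: [0.507, -0.493, -0.505, -0.495]
contact_force: [-0.0, 0.1, -0.3]
grip_width: 0.0166
[-0.01003322  0.12278657 -0.34363034]
rot units [-0.008  0.003  0.044] | shift units after rot [ 0.807  0.066 -0.001] | shift now [ 0.807  0.069 -0.001]
```

View pics/w18.png

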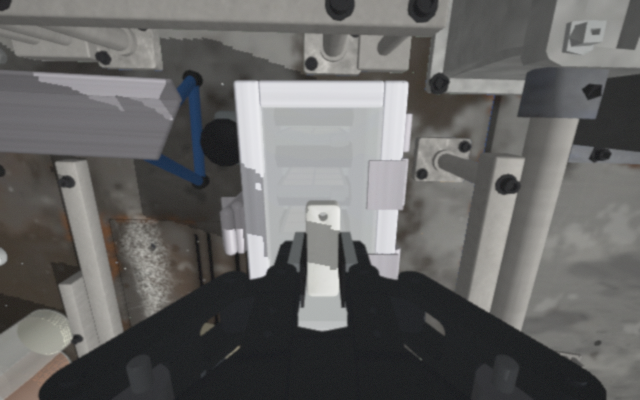

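Tag is held over the middle of the clear panel. Lower gently to contact.

```bash
python3 -m pendant '[[0.2,0,0,0,0,0.04,-1],[0.2,0,0,0,0,0,-1],[0.2,0,0,0,0,0,-1],[0.1,0,0,0,0,0,-1],[0.05,0,0,0,0,0,-1],[0,0,0,0,0,0,-1],[0,0,0,0,0,0,-1]]'; python3 -m pendant '[[0.04,0,0,0,0,0,-1],[0,0,0,0,0,0,-1]]'
```

```text
t: 49.03
position: [0.6104, 0.2141, 0.1287]
orientation: [-0.506, 0.494, 0.507, 0.493]
contact_force: [0.1, 0.2, -0.7]
grip_width: 0.0166
t: 49.2
position: [0.6106, 0.2141, 0.1282]
orientation: [-0.506, 0.494, 0.507, 0.493]
contact_force: [0.7, 0.3, -0.2]
grip_width: 0.0167
```

```bash
python3 -m pendant '[[0.05,0,0,0,0,0,-1],[0,0,0,0,0,0,-1]]' ; python3 -m pendant '[[0.05,0,0,0,0,0,-1],[0,0,0,0,0,0,-1]]'
```

```text
t: 49.37
position: [0.6107, 0.2141, 0.128]
orientation: [-0.506, 0.494, 0.507, 0.493]
contact_force: [-2.0, 0.1, 6.6]
grip_width: 0.0166
t: 49.53
position: [0.6107, 0.2141, 0.1277]
orientation: [-0.506, 0.494, 0.506, 0.493]
contact_force: [-3.7, -1.0, 12.6]
grip_width: 0.0163
```

```bash
python3 -m pendant '[[-0.06,0,0,0,0,0,-1],[0,0,0,0,0,0,-0.5],[0,0,0,0,0,0,-0.4],[0,0,0,0,0,0,-0.3],[0,0,0,0,0,0,-0.3],[-0.3,0,0,0,0,0,-0.3],[-0.6,0,0,0,0,0,-0.3],[-1,0,0,0,0,0,-0.3],[-1,0,0,0,0,0,-0.3],[-1,0,0,0,0,0,-0.3],[-1,0,0,0,0,0,-0.3],[-1,0,0,0,0,0,-0.3]]'; python3 -m pendant '[[-1,0.5,0,0,0,0,-0.3],[-1,0.5,0,0,0,0,-0.3],[0,1,0,0,0,0,-0.3],[0,1,0,0,0,0,-0.3],[0,0,0,0,0,0,-0.3],[0,0,0,0,0,0,-0.3]]'
python3 - <<'E'
from h import *
s,c=snap('wrist','w19.png'); P=pts(c,s);D=P[...,:2]-BX[:2]; a=D@EX[:2]; b=D@EY[:2]; z=P[...,2]
m=(abs(a)<.04)&(abs(b-.006)<.03)&(z>.130)&(z<.15)
if m.sum(): print('tag',m.sum(),P[m].mean(0),P[m].min(0),P[m].max(0),np.percentile(z[m],[2,98]),cv2.minAreaRect((P[m][:,:2]*1000).astype(np.float32)))
for nm,lo,hi in(('front',-.036,-.027),('back',.035,.05)):
    k=(abs(a)<.085)&(b>lo)&(b<hi)&(z>.1)&(z<.2); print(nm,np.median(z[k]),k.sum())
k=(P[...,0]>.545)&(P[...,0]<.575)&(P[...,1]>.135)&(P[...,1]<.163)&(z>.05)&(z<.11); print('pump',np.median(z[k]),k.sum())
snap('top','t19.png'); snap('scene','s19.png'); print(s['contact_force'],s['position'])
E
```

```text
t: 50.53
position: [0.6107, 0.2141, 0.2474]
orientation: [-0.506, 0.493, 0.506, 0.494]
contact_force: [0.6, 0.5, 0.3]
grip_width: 0.0297
t: 51.03
position: [0.5501, 0.2126, 0.2867]
orientation: [-0.507, 0.493, 0.507, 0.494]
contact_force: [1.5, 0.6, -0.2]
grip_width: 0.0297
tag 701 [0.60918387 0.21602684 0.13429416] [0.58256417 0.20693022 0.13061822] [0.6373716  0.22550409 0.13669965] [0.13238375 0.13582716] ((609.8992919921875, 215.9309844970703), (54.78579330444336, 17.598840713500977), 1.7958741188049316)
front 0.12603566244016717 605
back 0.12608059490923967 1290
pump 0.1011213816980154 539
[ 1.45429999  0.61505836 -0.22478306] [0.55010113 0.21264196 0.28665089]
```

View pics/w19.png

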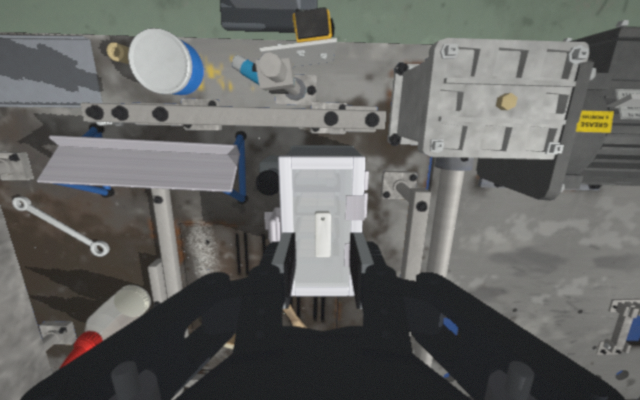

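View pics/s19.png

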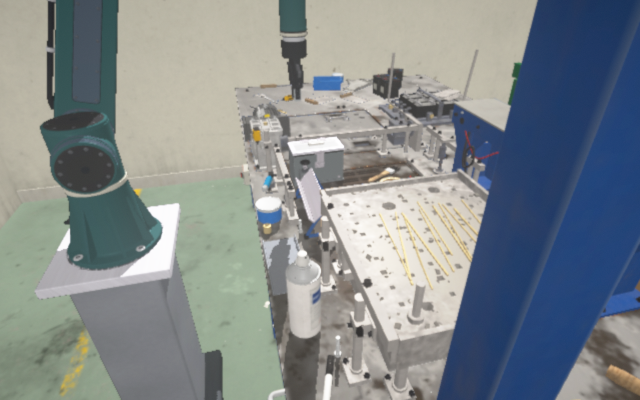

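```bash
python3 -c "
from bench import *
print(job_done())"
```

```text
the job is handed in; nothing more can be done
None
```

The job is done and handed in at about 51 s, well inside the 192 s limit.

- **Plates:** All four were there. They now stand lug up, one to each slot. Each top edge measured about 0.100 m high, which fits plates standing on the box floor. The rest is empty.
- **Lid:** I pushed it over from behind and pressed it past the catch. With the arm lifted away, its front and back frame both read 0.126 m, so it is flat and stays shut by itself.
- **Pump:** Pressed with the lid shut, the head hit its stop at about 0.0875 m, then came back up to 0.101 m.
- **Job tag:** It had been knocked a little aside in its tray, so I measured it again before picking it up. It now lies flat in the middle of the lid, top face at about 0.134 m.
- **Spray can:** Still upright in the last picture.

No last check failed or disagreed. The closed fingertips pushed with about 44 N on the lid and 43 N at the pump stop. That is far under the 120 N wrist limit. It is above 40 N, but that limit is for the arm and gripper body, and I take it that it does not cover the fingertips.

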